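# Fit the die sleeve in the pellet press and pump it up

### The job

Take the tall die sleeve from the bench, slide it down over the upright spigot under the head of the pellet press until it sits fully home and flat on the press base, lowering it in the gripper and not letting it drop, and let go of it. Then pump the sprung hand lever at the side of the press through three full strokes, each right down to its stop and all the way back up, and leave the lever up. Do not knock over or push about the other things on the bench.

Things in the scene. Friction and masses are not known exactly. Their poses are not given: they have to be found in the camera images.
- sleeve: the die sleeve: plain steel tube, 46 mm outside diameter, 32 mm bore (7 mm wall), 45 mm tall, about 0.3 kg, open at both ends, either end may be down; stands upright loose on the bench. It is the tall hollow one: the other ring is under half its height. Origin: centre of its underside, z along its axis
- sleeve_mid (a point): centre of the die sleeve, on its axis at half height
- press: grey hand-pumped pellet press, fixed, C-shaped from the side: base 250 x 200 mm, 50 mm high, column at the back, head over the base. Origin: on the bench under the spigot axis; x to the back (column), -x is the open front, y to its left (lever side), z up. Base from x = -95 to 155 mm, column from x = 95 mm
- head_edge (a point): middle of the head's lower front edge: 15 mm in front of the spigot axis, 260 mm above the bench; the head (120 mm wide, 60 mm high) runs from here to the back, with an anvil (28 mm diameter) under it over the spigot down to 251 mm. A vertical gripper over the spigot strikes the head; one tilted 30 to 45 deg, coming down from the open front, fits
- seat (a point): point on the top of the press base (50 mm above the bench) on the axis of the spigot, axes as the press. The spigot is an upright steel shaft on the base: 29 mm diameter, 34 mm tall above this point, its top 8 mm tapered to 19 mm. Sleeve home: its underside at this height
- lever (a joint): pump lever angle: 0 = up at rest (a spring holds it there), 0.70 = right down, level, at its stop. Pushing down at the grip takes about 4 N at the start and 11 N at the end
- lever_hinge (a point): point on the lever's hinge axis, in the middle of the lever; the hinge axis is the y axis of the press. 40 mm behind, 142 mm left of and 60 mm above the press origin
- lever_grip (a point): point on the lever's centreline in its black grip, 140 mm from the hinge. The grip is 26 mm thick, from 110 to 178 mm from the hinge; from the hinge the lever points to the front of the press, rising 40 deg at joint value 0 and level at 0.70, so this point is 150 mm above the bench at rest and 60 mm when down
- collar: bystander: short thick steel ring, 46 mm diameter, 20 mm bore, 20 mm tall; does not fit the spigot. Origin: centre of underside
- plunger: bystander: steel die plunger standing on its 34 mm foot, 19 mm stem, 55 mm tall. Origin: centre of underside
- jar: bystander: clear sample jar with white lid, 60 mm diameter, 75 mm tall. Origin: centre of underside
- reagent: bystander: amber bottle, 72 mm diameter, 150 mm tall. Origin: centre of underside
- mortar: bystander: white ceramic mortar bowl, 100 mm diameter, 55 mm tall. Origin: centre of underside
- spatula: bystander: thin steel laboratory spatula lying flat on the bench, about 180 mm long, 6 mm thick. Origin: near its middle, on the bench

How it is judged:
On the way, in this order (a step that is already met when the one before it is completed fails the run):
1. the sleeve is fully home over the spigot, flat on the press base, and let go (horizontal distance between sleeve_mid and seat below 0.004 m and z of sleeve_mid in the frame of seat below 0.0255 m and angle between the z axis of sleeve and the z axis of press, either way round below 0.06 rad and contact force between sleeve and the fingers below 0.3 N), for 0.2 s.
2. first stroke: the lever is pushed right down (past 0.58 rad) (value of joint lever above 0.58 rad and horizontal distance between sleeve_mid and seat below 0.004 m and z of sleeve_mid in the frame of seat below 0.0255 m and angle between the z axis of sleeve and the z axis of press, either way round below 0.06 rad).
3. first stroke: the lever has come back up (below 0.10 rad) (value of joint lever below 0.1 rad and horizontal distance between sleeve_mid and seat below 0.004 m and z of sleeve_mid in the frame of seat below 0.0255 m and angle between the z axis of sleeve and the z axis of press, either way round below 0.06 rad).
4. second stroke: the lever is pushed right down (past 0.58 rad) (all of step 2).
5. second stroke: the lever has come back up (below 0.10 rad) (all of step 3).
6. third stroke: the lever is pushed right down (past 0.58 rad) (all of step 4).
7. third stroke: the lever has come back up (below 0.10 rad) (all of step 5).
At the end, for the whole second after the job is handed in: The sleeve stands home over the spigot: centre within 4 mm of the spigot axis, underside within 3 mm of the press base, axis within 0.06 rad of the spigot's, at rest and released; the lever is back up (below 0.10 rad) after three full strokes; the bystanders stand where they were (all of step 7 and contact force between sleeve and the fingers below 0.3 N and linear speed of sleeve below 0.02 m/s); the robot touches nothing.
It fails at once if the sleeve is dropped (faster than 0.35 m/s with no finger on it) (linear speed of sleeve above 0.35 m/s and contact force between sleeve and the fingers below 0.1 N).
It fails at once if a bystander is pushed more than 30 mm (distance of any of collar, plunger, jar, reagent, mortar, spatula from where it was at the start of the episode above 0.03 m).
It fails at once if a bystander is knocked over (tilted past 0.6 rad) (angle between any of collar, plunger, jar, reagent, mortar's own z axis and vertical above 0.6 rad).
It also fails if it takes over 72 s, if anything falls off the work surface, if the arm or the gripper's body presses on something with over 40 N, if the wrist force passes 120 N, or if a joint passes its speed limit or range.

### The arm

A 6-joint arm with a two-finger parallel gripper is mounted at the origin on the work surface. World frame = base frame: x ahead of the robot, y to its left, z up, the work surface at z = 0. Lengths are in m, angles in rad, forces in N, time in s.
With the tool pointing down it reaches from about 0.375 to 0.975 m from the base axis. Payload 3.8 kg.
Tool frame: the origin (TCP) lies midway between the tips of the shut fingers; the grasp point (between the pads) lies 19 mm behind it; z points along the fingers, y is the line along which they close (so a half turn about z gives the same grasp; the last joint's range is limited). The gripper opens to 85 mm and grips with 20 to 120 N. Pads are 22 mm wide; open, the fingers measure 114 mm over their backs; the gripper's body (76 mm by 85 mm) begins 54 mm behind the grasp point. The pads swing forward as they close: fully open they stand 13 mm farther back than shut.
Start: joints at [-1.344, 0.264, 1.604, -0, 1.274, -0.037], TCP at [0.176, -0.652, 0.231] pointing down, gripper open.
Joint ranges: [-2.63, 2.63], [-0.94, 2.18], [0.31, 2.57], [-1.31, 4.45], [0, 2.66], [-2.55, 2.55]. Speed limits (rad/s): [2.57, 2.57, 3.14, 3.14, 3.14, 3.14].

### API

Orientations are given as a rotation vector (axis times angle).
In Python, from workcell import bot gives the robot as it stands.
- The arm moves only by the tool jog_arm, never from a script. Its argument "motion" is a list of rows, each a list of 5 numbers: the opening, from -1 (shut) to 1 (fully open), then the shift along the tool's x, y, z in mm, then the turn about the tool's z in degrees. In form: [[claw, x, y, z, twist], ...]. A call has 1 to 10 rows; each row shifts and turns the commanded pose from where the row before left it, along the tool's axes as they then stand; what a row does not reach is not made up. A row lasts 1/12 s, in which the tool goes at most 41.7 mm and 7.16 degrees, less where a joint would pass 70% of its speed; a pose out of reach is approached as far as the arm can. A call with a gripper value outside its range is refused whole. The fingers move at their own pace and stop on an object; "force" is the grip in N (left out, the last holds). Time passes only in rows, so rows that do not move let the fingers close. It gives the time, the measured TCP pose, the force, the opening and the grip force at its end, in the units of the state.
- bot.read_state(): the state, without advancing time (a new reading comes with each control period).
- bot.read_camera(name): name is "scene" or "side" or "wrist"; returns (picture, depth): 480x640x3 uint8, red, green, blue; 480x640 float32, m along the optical axis (not along the pixel's ray), 0 where there is no reading.
- bot.get_calibration(name): a dict with "vfov" (degrees; the focal length in pixels is half the picture's height over the tangent of half this angle, whatever the lens; pixels are square), "cx", "cy" (the principal point, pixels), "rvec" (rotation vector, rad) and "tvec" (3), from world to camera coordinates, as OpenCV has them; the wrist camera has in their place "tool_from_camera" (4x4, takes a point from camera to tool coordinates, whose origin is the TCP and whose axes are the flange's). Camera axes: x right, y down, z forward; pixel columns grow to the right and rows downward; lengths in m; the calibration is good to about 2 mm. The wrist camera is an equidistant fisheye: a pixel r from the principal point sees the ray r / f radians off the axis. A picture is of the moment at which its call begins: read the wrist's pose just before it. get_calibration takes no time and is no camera call.
- bot.finish_job(): hands the job in; it is judged then, once.
The state is a dict: "time": time; "q": joint angles; "joint_vel": joint speeds; "joint_torque": joint torques, N m; "tool_pos": TCP position; "tcp_rot": TCP orientation; "wrist_force": force on the tool from outside, world axes, zero at the start; "torque": the same for the moment, N m; "width": opening from 0.0 (shut) to 1.0 (fully open); "grip_force": force on a finger pad.
Only numpy, scipy, OpenCV 4.12 (cv2) and the standard library are available. Lean on these libraries where they do the work, as an engineer would, in place of code of your own. Each camera call takes 0.05 s, during which the arm holds its last target. There are 200 camera calls.

## Working session

There is one attempt and no reset: what is moved stays moved. The work goes in short steps, Python scripts to look and compute and a tool call to move; the robot and the scene stay as the last step left them, time stands still between calls to the robot, and variables do not carry over. Pictures are saved under pics/ and viewed, at most 12 in all, crops included, and the job is handed in when it is done.

Besides the shell and the picture viewer there is one more tool, called as name(argument=value, ...) on one line, values as JSON. jog_arm: Moves the arm, as the interface text tells. Its arguments: {"type":"object","properties":{"motion":{"type":"array"},"force":{"type":"number"}},"required":["motion"]}

```bash
mkdir -p pics; ls
cat > h.py <<'E'
import numpy as np, cv2
from scipy.spatial.transform import Rotation as R
from workcell import bot
def save(n,im): cv2.imwrite(f'pics/{n}.png',im[:,:,::-1])
def cloud(name,d):
    c=bot.get_calibration(name); f=240/np.tan(np.radians(c['vfov'])/2)
    v,u=np.mgrid[:480,:640]; P=np.stack([(u-c['cx'])/f*d,(v-c['cy'])/f*d,d],-1)
    M=R.from_rotvec(np.ravel(c['rvec'])).as_matrix()
    return (P-np.ravel(c['tvec']))@M   # M^T (P-t)
E
python3 - <<'E'
from h import *
print(bot.read_state())
for n in ['scene','side']:
    im,d=bot.read_camera(n); save(n+'0',im); np.savez(n+'0.npz',im=im,d=d); print(bot.get_calibration(n))
print(bot.get_calibration('wrist'))
E
```

```text
pics
{'time': 0.0, 'q': array([-1.34391955e+00,  2.64775083e-01,  1.60539502e+00,  4.91377705e-05,
        1.27370980e+00, -3.69128917e-02]), 'joint_vel': array([ 1.38034692e-04, -2.73679240e-04, -5.12758126e-04, -5.11543113e-06,
       -1.58285302e-03,  6.88017812e-05]), 'joint_torque': array([-1.30123917e-03, -5.15110588e+01, -3.67314863e+01, -3.21038951e-04,
        1.28707982e-02, -1.31652530e-05]), 'tool_pos': array([ 0.17583807, -0.65092299,  0.22993591]), 'tcp_rot': array([-3.11204768e+00, -4.12837002e-01,  2.67097891e-04]), 'wrist_force': array([-0.15392318, -0.4566097 ,  0.1780661 ]), 'torque': array([-0.04852816,  0.00831377,  0.04359174]), 'grip_force': 0.0, 'width': 0.9994920060725451}
{'vfov': 48.06043982250439, 'cx': 316.6546405180424, 'cy': 237.16482428556372, 'rvec': array([ 2.52546493,  0.81271454, -0.22562435]), 'tvec': array([-0.40644872, -0.18412382,  1.50356698])}
{'vfov': 56.21668153428894, 'cx': 319.20287280008165, 'cy': 241.1002781140636, 'rvec': array([ 0.62903023, -2.56836751,  1.31106353]), 'tvec': array([0.4345761 , 0.28655606, 1.02510085])}
{'vfov': 65.70646984690485, 'cx': 319.41638419965597, 'cy': 235.8331501397045, 'tool_from_camera': array([[-3.94972431e-04, -9.60833034e-01, -2.77127633e-01,
         7.00095515e-02],
       [ 9.99999920e-01, -3.95608180e-04, -5.36178618e-05,
        -4.50993039e-04],
       [-5.81161457e-05, -2.77127632e-01,  9.60833114e-01,
        -1.43609494e-01],
       [ 0.00000000e+00,  0.00000000e+00,  0.00000000e+00,
         1.00000000e+00]])}
```

View pics/scene0.png

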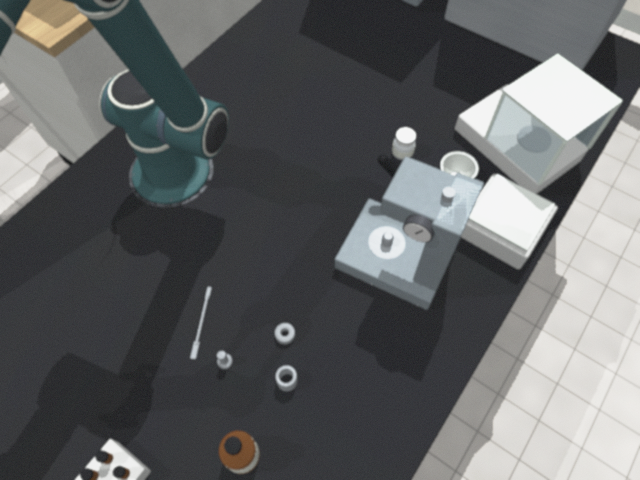

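View pics/side0.png

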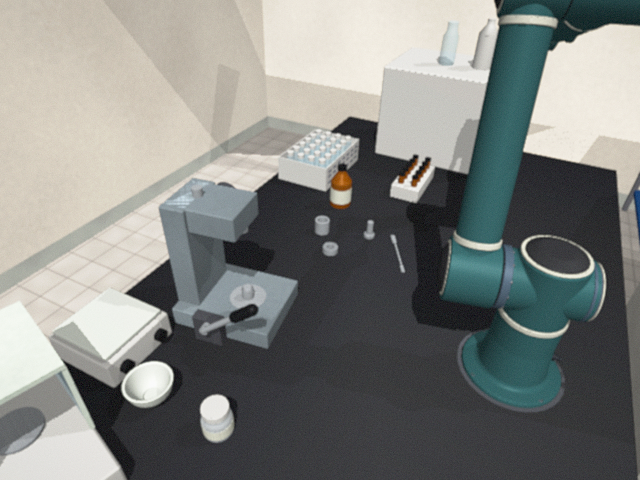

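Scene picture: sleeve (wide bore) at (286,377), collar at (285,333), plunger (223,358), reagent (239,452), spigot at (387,240), lever near (385,165). In the side picture the sleeve is at (322,225), the collar at (330,249) and the grip at (245,315).

Run:
```python
from h import *
for n,boxes in [('scene',{'sleeve':(265,355,308,398),'collar':(268,316,302,349),'plunger':(212,345,238,372),'reagent':(212,425,265,478),'jar':(385,120,422,165),'mortar':(435,148,482,182)}),('side',{'sleeve':(310,212,334,238),'collar':(320,240,342,258)})]:
    z=np.load(n+'0.npz'); P=cloud(n,z['d']); ok=z['d']>0
    for k,(a,b,c,e) in boxes.items():
        Q=P[b:e,a:c][ok[b:e,a:c]]; Q=Q[Q[:,2]>0.008]
        zt=np.percentile(Q[:,2],97); T=Q[Q[:,2]>zt-0.006]
        (x,y),r=cv2.minEnclosingCircle(T[:,:2].astype(np.float32))
        print(n,k,'top z %.3f'%zt,len(T),'circle',round(x,4),round(y,4),round(r,4))
    for nm,lo,hi in [('base',.046,.054),('head',.312,.328),('spigtop',.078,.09)]:
        m=ok&(P[...,2]>lo)&(P[...,2]<hi)&(P[...,0]>0.3)&(P[...,0]<1.2)&(np.abs(P[...,1])<.6)
        m=cv2.morphologyEx(m.astype(np.uint8),cv2.MORPH_OPEN,np.ones((2,2)))
        nl,L,S,C=cv2.connectedComponentsWithStats(m)
        for i in range(1,nl):
            if S[i,4]<12: continue
            Q=P[L==i]; rc=cv2.minAreaRect(Q[:,:2].astype(np.float32))
            print(n,nm,S[i].tolist(),'z',Q[:,2].mean().round(4),np.round(rc[0],4),np.round(rc[1],4),round(rc[2],2))
```

```text
scene sleeve top z 0.049 151 circle 0.6174 -0.2753 0.0229
scene collar top z 0.025 156 circle 0.5481 -0.1938 0.0228
scene plunger top z 0.057 56 circle 0.4743 -0.3238 0.0098
scene reagent top z 0.152 246 circle 0.636 -0.4558 0.0164
scene jar top z 0.321 107 circle 0.6181 0.1774 0.021
scene mortar top z 0.322 327 circle 0.7099 0.2029 0.0464
scene base [468, 126, 5, 6, 15] z 0.0501 [0.6161 0.5721] [0.0066 0.0195] 58.18
scene base [410, 146, 5, 3, 12] z 0.0457 [0.5177 0.4307] [0.022  0.0052] 81.51
scene base [402, 148, 6, 4, 18] z 0.0476 [0.5052 0.4064] [0.0154 0.0073] 39.7
scene base [450, 154, 12, 5, 31] z 0.0463 [0.6284 0.4672] [0.029  0.0092] 37.82
scene base [466, 157, 5, 3, 13] z 0.0508 [0.6605 0.4782] [0.0111 0.0069] 18.06
scene base [505, 159, 6, 5, 18] z 0.0506 [0.7522 0.5296] [0.0075 0.0192] 46.55
scene base [522, 173, 6, 7, 14] z 0.0495 [0.8101 0.5128] [0.0061 0.0187] 67.93
scene base [337, 202, 99, 101, 4002] z 0.0563 [ 0.6926 -0.1311] [0.2492 0.734 ] 8.41
scene base [467, 229, 5, 4, 12] z 0.0494 [0.7693 0.2783] [0.0056 0.0115] 73.27
scene base [496, 247, 6, 3, 12] z 0.0471 
[... 2550 characters left out ...]
4 [ 0.7297 -0.5369] [0.0961 0.0517] 54.15
side spigtop [322, 166, 5, 3, 12] z 0.0801 [ 0.7458 -0.5441] [0.0101 0.0768] 18.5
side spigtop [333, 186, 4, 4, 12] z 0.0818 [ 0.6443 -0.4198] [0.0116 0.0086] 17.46
side spigtop [338, 186, 15, 5, 43] z 0.0759 [ 0.6232 -0.5062] [0.0351 0.1821] 6.17
side spigtop [178, 262, 49, 37, 185] z 0.0823 [0.4968 0.434 ] [0.1223 1.0495] 40.75
side spigtop [244, 285, 9, 9, 65] z 0.0929 [0.3689 0.4623] [0.0201 0.8401] 37.02
side spigtop [54, 289, 107, 72, 4007] z 0.0879 [0.4933 0.5141] [0.2059 0.9272] 66.76
side spigtop [209, 326, 7, 5, 26] z 0.0785 [0.6195 0.2729] [0.0116 0.0301] 41.18
side spigtop [88, 420, 5, 5, 20] z 0.0769 [0.6929 0.5455] [0.0067 0.0661] 60.64
```

Run:
```python
from h import *
for n in ['scene','side']:
    z=np.load(n+'0.npz'); P=cloud(n,z['d']); ok=z['d']>0
    reg=ok&(P[...,0]>.4)&(P[...,0]<.95)&(P[...,1]>-.1)&(P[...,1]<.33)
    for nm,lo,hi,ms in [('base',.043,.058,400),('head',.31,.33,400),('spig',.076,.092,25)]:
        m0=(reg&(P[...,2]>lo)&(P[...,2]<hi)).astype(np.uint8)
        m=cv2.morphologyEx(m0,cv2.MORPH_OPEN,np.ones((3,3)))&m0
        nl,L,S,C=cv2.connectedComponentsWithStats(m)
        for i in range(1,nl):
            if S[i,4]<ms: continue
            Q=P[L==i]; rc=cv2.minAreaRect(Q[:,:2].astype(np.float32))
            print(n,nm,S[i].tolist(),'z',np.median(Q[:,2]).round(4),np.round(rc[0],4),np.round(rc[1],4),round(rc[2],2),np.round(cv2.boxPoints(rc),3).tolist())
            if nm=='base': print('  edges', )
```

```text
scene base [335, 200, 100, 103, 4694] z 0.0501 [0.6494 0.1339] [0.2505 0.2024] 8.48 [[0.5109999775886536, 0.2160000056028366], [0.5400000214576721, 0.014999999664723873], [0.7879999876022339, 0.052000001072883606], [0.7580000162124634, 0.25200000405311584]]
  edges
scene head [382, 157, 102, 81, 4669] z 0.3198 [0.6903 0.1349] [0.1707 0.1512] 9.17 [[0.593999981880188, 0.19599999487400055], [0.6179999709129333, 0.04699999839067459], [0.7870000004768372, 0.07400000095367432], [0.7630000114440918, 0.22300000488758087]]
scene spig [469, 207, 65, 44, 1041] z 0.0836 [0.8299 0.3076] [0.1594 0.0447] 0.03 [[0.75, 0.33000001311302185], [0.75, 0.2849999964237213], [0.9100000262260437, 0.2849999964237213], [0.9100000262260437, 0.33000001311302185]]
scene spig [383, 233, 10, 9, 78] z 0.0832 [0.6204 0.1291] [0.0223 0.0238] 30.47 [[0.6050000190734863, 0.1340000033378601], [0.6169999837875366, 0.11299999803304672], [0.6359999775886536, 0.12399999797344208], [0.6240000128746033, 0.14499999582767487]]
scene spig [420, 278, 7, 5, 25] z 0.083 [0.7483 0.0789] [0.0163 0.0053] 0.41 [[0.7400000095367432, 0.0
[... 1460 characters left out ...]
 [0.6185 0.1365] [0.0224 0.0222] 68.74 [[0.6039999723434448, 0.12999999523162842], [0.625, 0.12200000137090683], [0.6330000162124634, 0.14300000667572021], [0.6119999885559082, 0.1509999930858612]]
side spig [99, 288, 62, 34, 845] z 0.0844 [0.8292 0.3102] [0.0393 0.1619] 89.97 [[0.7480000257492065, 0.29100000858306885], [0.9100000262260437, 0.29100000858306885], [0.9100000262260437, 0.33000001311302185], [0.7480000257492065, 0.33000001311302185]]
side spig [208, 325, 7, 6, 35] z 0.0832 [0.6183 0.2794] [0.0076 0.0257] 75.28 [[0.6050000190734863, 0.27900001406669617], [0.6299999952316284, 0.27300000190734863], [0.6320000290870667, 0.2800000011920929], [0.6069999933242798, 0.28600001335144043]]
```

Run:
```python
from h import *
a=np.load('scene0.npz')['im'][140:320,320:500]; b=np.load('side0.npz')['im'][170:360,140:320]
o=np.hstack([cv2.resize(a,(400,400),interpolation=3),cv2.resize(b,(400,422),interpolation=3)[:400]]); save('press',o)
```

```text
(no output)
```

View pics/press.png

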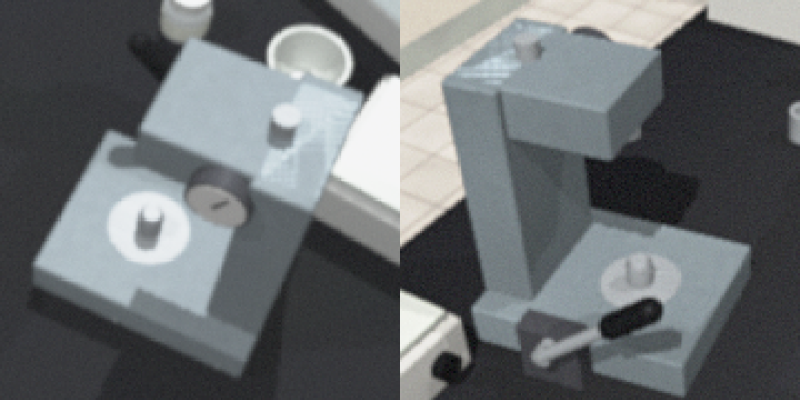

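The crop shows the press front facing the robot (yaw about 8.4°), the spigot at about (0.619, 0.131), and the lever on the far (+y) side with its grip toward the robot. I'll move to above the bench in line with the press heading, with the tool's camera side toward the robot.

```bash
cat >> h.py <<'E'
def pose():
    s=bot.read_state(); return s['tool_pos'],R.from_rotvec(s['tcp_rot']),s
def rows(target,twist=0.,n=10,claw=1,start=None):
    """print rows for jog_arm: straight line to the target, even twist (deg)"""
    p,r,_=pose(); p=np.array(p if start is None else start); d=(np.array(target)-p)/n
    out=[]
    for k in range(n):
        out.append([claw]+[int(v) if abs(v-int(v))<.05 else round(float(v),1) for v in r.inv().apply(d)*1000]+[round(twist/n,2)])
        r=r*R.from_euler('z',twist/n,degrees=True)
    print(out); print('mm/row %.1f'%(np.linalg.norm(d)*1e3))
def show():
    p,r,s=pose(); M=r.as_matrix(); t=np.degrees(np.arccos(-M[2,2]))
    print('t %.2f'%s['time'],'p',np.round(p,4),'x',np.round(M[:,0],3),'y',np.round(M[:,1],3),'z',np.round(M[:,2],3),'tilt %.1f head %.1f'%(t,np.degrees(np.arctan2(M[1,2],M[0,2]))),'q',np.round(s['q'],3),'F',np.round(s['wrist_force'],1),'w %.3f g %.1f'%(s['width'],s['grip_force']))
E
python3 -c "
from h import *
rows([.68,.0,.5],-173.3,25)"
```

```text
[[1, 26.3, -19.9, -10.8, -6.93], [1, 28.5, -16.6, -10.8, -6.93], [1, 30.3, -13, -10.8, -6.93], [1, 31.6, -9.3, -10.8, -6.93], [1, 32.5, -5.4, -10.8, -6.93], [1, 32.9, -1.4, -10.8, -6.93], [1, 32.9, 2.5, -10.8, -6.93], [1, 32.3, 6.5, -10.8, -6.93], [1, 31.3, 10.3, -10.8, -6.93], [1, 29.8, 14, -10.8, -6.93], [1, 27.9, 17.5, -10.8, -6.93], [1, 25.6, 20.8, -10.8, -6.93], [1, 22.9, 23.7, -10.8, -6.93], [1, 19.8, 26.3, -10.8, -6.93], [1, 16.5, 28.5, -10.8, -6.93], [1, 13.0, 30.3, -10.8, -6.93], [1, 9.2, 31.6, -10.8, -6.93], [1, 5.3, 32.5, -10.8, -6.93], [1, 1.4, 32.9, -10.8, -6.93], [1, -2.6, 32.8, -10.8, -6.93], [1, -6.6, 32.3, -10.8, -6.93], [1, -10.4, 31.3, -10.8, -6.93], [1, -14.1, 29.8, -10.8, -6.93], [1, -17.6, 27.9, -10.8, -6.93], [1, -20.8, 25.5, -10.8, -6.93]]
mm/row 34.7
```

jog_arm(motion=[[1,26,-20,-11,-7],[1,28,-17,-11,-7],[1,30,-13,-11,-7],[1,32,-9,-11,-7],[1,32,-5,-11,-7],[1,33,-1,-11,-7],[1,33,2,-11,-7],[1,32,6,-11,-7],[1,31,10,-11,-7],[1,30,14,-11,-7]])

```text
time: 0.93
tool_pos: [0.3749, -0.3887, 0.3413]
tcp_rot: [-2.307, -2.131, -0.0]
wrist_force: [0.1, 0.1, 1.2]
width: 1.002
grip_force: 0.0
```

jog_arm(motion=[[1,28,18,-11,-7],[1,26,21,-11,-7],[1,23,24,-11,-7],[1,20,26,-11,-7],[1,16,28,-11,-7],[1,13,30,-11,-7],[1,9,32,-11,-7],[1,5,32,-11,-7],[1,1,33,-11,-7],[1,-3,33,-11,-7]])

```text
time: 1.77
tool_pos: [0.5733, -0.1256, 0.4513]
tcp_rot: [-0.667, -3.069, 0.0]
wrist_force: [1.5, -0.5, 0.5]
width: 1.0
grip_force: 0.0
```

jog_arm(motion=[[1,-7,32,-11,-7],[1,-10,31,-11,-7],[1,-14,30,-11,-7],[1,-18,28,-11,-7],[1,-21,26,-11,-5],[1,0,0,0,0]])

```text
time: 2.27
tool_pos: [0.6733, 0.0112, 0.5062]
tcp_rot: [-0.236, 3.131, 0.004]
wrist_force: [-1.4, -0.4, -0.7]
width: 1.004
grip_force: 0.0
```

```bash
python3 -c "
from h import *
show()"
```

```text
t 2.27 p [0.6733 0.0112 0.5062] x [-0.989 -0.15  -0.002] y [-0.15   0.989  0.003] z [ 0.001  0.003 -1.   ] tilt 0.2 head 63.3 q [-0.022  0.228  1.157  0.003  1.755 -1.742] F [-1.4 -0.4 -0.7] w 1.004 g 0.0
```

jog_arm(motion=[[1,-40,0,0,0],[1,-40,0,0,0],[1,-40,0,0,0],[1,-40,0,0,0],[1,-40,0,0,0],[1,-40,0,0,0],[1,-40,0,0,0],[1,-40,0,0,0],[1,-40,0,0,0],[1,-40,0,0,0]])

```text
time: 3.1
tool_pos: [0.9527, 0.0554, 0.4428]
tcp_rot: [-0.214, 3.035, -0.003]
wrist_force: [-0.0, 0.3, 0.7]
width: 0.998
grip_force: 0.0
```

```bash
python3 -c "
from h import *
show()"
```

```text
t 3.10 p [0.9527 0.0554 0.4428] x [-0.985 -0.14  -0.099] y [-0.14   0.99  -0.009] z [ 0.099  0.005 -0.995] tilt 5.7 head 2.9 q [ 0.031  0.876  0.314  0.002  1.852 -1.68 ] F [-0.   0.3  0.7] w 0.998 g 0.0
```

Pushing past reach does tilt the tool forward (5.7° already). I'll keep pushing.

jog_arm(motion=[[1,-40,0,-10,0],[1,-40,0,-10,0],[1,-40,0,-10,0],[1,-40,0,-10,0],[1,-40,0,-10,0],[1,-40,0,-10,0]])

```text
time: 3.6
tool_pos: [1.0121, 0.0769, 0.4481]
tcp_rot: [-0.202, 2.866, -0.003]
wrist_force: [-0.1, -0.6, -0.6]
width: 1.0
grip_force: 0.0
```

```bash
python3 -c "
from h import *
show()"
```

```text
t 3.60 p [1.0121 0.0769 0.4481] x [-0.955 -0.138 -0.264] y [-0.138  0.99  -0.021] z [ 0.265  0.016 -0.964] tilt 15.4 head 3.5 q [ 0.05   0.882  0.314  0.003  1.678 -1.661] F [-0.1 -0.6 -0.6] w 1.000 g 0.0
```

jog_arm(motion=[[1,-38,12,-12,0],[1,-38,12,-12,0],[1,-38,12,-12,0],[1,-38,12,-12,0],[1,-38,12,-12,0],[1,-38,12,-12,0],[1,-38,10,-12,0],[1,-38,10,-12,0],[1,-38,10,-12,0],[1,-38,10,-12,0]])

```text
time: 4.43
tool_pos: [1.047, 0.1986, 0.5464]
tcp_rot: [-0.189, 2.589, 0.023]
wrist_force: [-0.1, 0.3, -0.5]
width: 1.001
grip_force: 0.0
```

```bash
python3 -c "
from h import *
show()"
```

```text
t 4.43 p [1.047  0.1986 0.5464] x [-0.845 -0.13  -0.519] y [-0.139  0.99  -0.022] z [ 0.517  0.054 -0.855] tilt 31.3 head 6.0 q [ 0.176  0.817  0.312 -0.038  1.468 -1.547] F [-0.1  0.3 -0.5] w 1.001 g 0.0
```

jog_arm(motion=[[1,-40,6,-8,0],[1,-40,6,-8,0],[1,-40,6,-8,0],[1,-40,6,-8,2]])

```text
time: 4.77
tool_pos: [1.0601, 0.2183, 0.5906]
tcp_rot: [-0.14, 2.48, 0.054]
wrist_force: [-0.1, -0.3, 0.6]
width: 0.998
grip_force: 0.0
```

```bash
python3 -c "
from h import *
show()"
```

```text
t 4.77 p [1.0601 0.2183 0.5906] x [-0.786 -0.088 -0.612] y [-0.114  0.993  0.005] z [ 0.607  0.073 -0.791] tilt 37.7 head 6.9 q [ 0.195  0.791  0.312 -0.046  1.381 -1.496] F [-0.1 -0.3  0.6] w 0.998 g 0.0
```

Tilt 37.7°, heading 6.9°, closing axis level: good. Now to a standoff behind the sleeve.

```bash
python3 -c "
from h import *
rows([.536,-.2845,.137],0,23)"
```

```text
[[1, 31.9, -19.2, 0.2, 0.0], [1, 31.9, -19.2, 0.2, 0.0], [1, 31.9, -19.2, 0.2, 0.0], [1, 31.9, -19.2, 0.2, 0.0], [1, 31.9, -19.2, 0.2, 0.0], [1, 31.9, -19.2, 0.2, 0.0], [1, 31.9, -19.2, 0.2, 0.0], [1, 31.9, -19.2, 0.2, 0.0], [1, 31.9, -19.2, 0.2, 0.0], [1, 31.9, -19.2, 0.2, 0.0], [1, 31.9, -19.2, 0.2, 0.0], [1, 31.9, -19.2, 0.2, 0.0], [1, 31.9, -19.2, 0.2, 0.0], [1, 31.9, -19.2, 0.2, 0.0], [1, 31.9, -19.2, 0.2, 0.0], [1, 31.9, -19.2, 0.2, 0.0], [1, 31.9, -19.2, 0.2, 0.0], [1, 31.9, -19.2, 0.2, 0.0], [1, 31.9, -19.2, 0.2, 0.0], [1, 31.9, -19.2, 0.2, 0.0], [1, 31.9, -19.2, 0.2, 0.0], [1, 31.9, -19.2, 0.2, 0.0], [1, 31.9, -19.2, 0.2, 0.0]]
mm/row 37.2
```

jog_arm(motion=[[1,32,-19,0,0],[1,32,-19,0,0],[1,32,-19,0,0],[1,32,-19,0,0],[1,32,-19,0,0],[1,32,-19,0,0],[1,32,-19,0,0],[1,32,-19,0,0],[1,32,-19,0,0],[1,32,-19,0,0]])

```text
time: 5.6
tool_pos: [0.8411, 0.0101, 0.4046]
tcp_rot: [-0.141, 2.48, 0.053]
wrist_force: [0.3, -0.3, -0.1]
width: 1.0
grip_force: 0.0
```

```bash
python3 -c "
from h import *
show(); rows([.536,-.2845,.137],0,13)"|cut -c1-300
```

```text
t 5.60 p [0.8411 0.0101 0.4046] x [-0.786 -0.088 -0.612] y [-0.114  0.993  0.003] z [ 0.607  0.073 -0.791] tilt 37.7 head 6.8 q [-0.064  0.135  1.574  0.157  0.789 -1.822] F [ 0.3 -0.3 -0.1] w 1.000 g 0.0
[[1, 33, -19.9, 0.4, 0.0], [1, 33, -19.9, 0.4, 0.0], [1, 33, -19.9, 0.4, 0.0], [1, 33, -19.9, 0.4, 0.0], [1, 33, -19.9, 0.4, 0.0], [1, 33, -19.9, 0.4, 0.0], [1, 33, -19.9, 0.4, 0.0], [1, 33, -19.9, 0.4, 0.0], [1, 33, -19.9, 0.4, 0.0], [1, 33, -19.9, 0.4, 0.0], [1, 33, -19.9, 0.4, 0.0], [1, 33, -19.9
mm/row 38.6
```

jog_arm(motion=[[1,33,-20,0,0],[1,33,-20,0,0],[1,33,-20,0,0],[1,33,-20,0,0],[1,33,-20,0,0],[1,33,-20,0,0],[1,33,-20,0,0],[1,33,-20,0,0],[1,33,-20,0,0],[1,33,-20,0,0]])

```text
time: 6.43
tool_pos: [0.6117, -0.1991, 0.2164]
tcp_rot: [-0.096, 2.527, 0.017]
wrist_force: [-0.5, 0.2, -0.2]
width: 1.0
grip_force: 0.0
```

jog_arm(motion=[[1,25,-20,0,0],[1,20,-20,0,0],[1,0,0,0,0],[1,0,0,0,0]])

```text
time: 6.77
tool_pos: [0.5884, -0.2256, 0.205]
tcp_rot: [-0.066, 2.558, -0.012]
wrist_force: [0.6, -0.5, 0.2]
width: 0.998
grip_force: 0.0
```

```bash
cat >> h.py <<'E'
def wcloud():
    p,r,_=pose(); im,d=bot.read_camera('wrist'); c=bot.get_calibration('wrist')
    f=240/np.tan(np.radians(c['vfov'])/2); v,u=np.mgrid[:480,:640]
    X,Y=u-c['cx'],v-c['cy']; rr=np.hypot(X,Y)+1e-9; th=rr/f; k=np.tan(th)/rr
    C=np.stack([X*k*d,Y*k*d,d],-1); T=c['tool_from_camera']
    t=C@T[:3,:3].T+T[:3,3]; w=r.apply(t.reshape(-1,3)).reshape(t.shape)+p
    w[d<=0]=np.nan; return im,t,w
E
python3 - <<'E'
from h import *
show(); im,t,w=wcloud(); save('w1',im); np.savez('w1.npz',im=im,t=t,w=w)
E
```

```text
t 6.77 p [ 0.5884 -0.2256  0.205 ] x [-0.834 -0.05  -0.55 ] y [-0.044  0.999 -0.023] z [ 0.55   0.006 -0.835] tilt 33.4 head 0.6 q [-0.575 -0.083  2.142  0.527  0.649 -2.551] F [ 0.6 -0.5  0.2] w 0.998 g 0.0
```

View pics/w1.png

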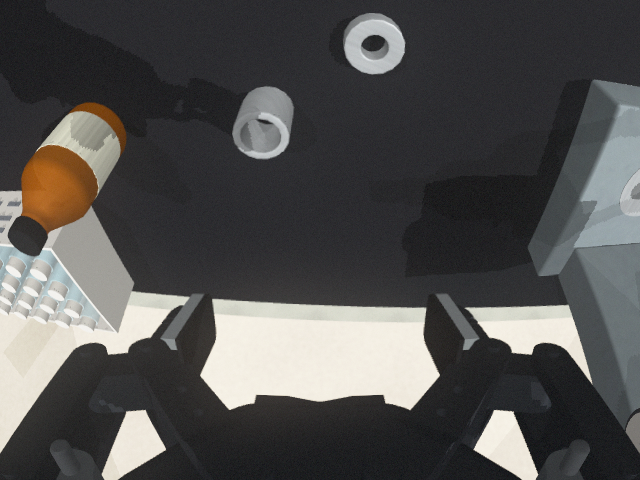

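The wrist view shows the sleeve at (264,122), the collar at (374,44), the bottle at (70,180) and the press at the right. Joint 6 ran into its limit and changed the tilt and heading. I'll fit quick kinematics to pick a heading that works at both the sleeve and the press.

```bash
cat > kin.py <<'E'
from h import *
from scipy.optimize import least_squares
S=[([.17584,-.65092,.22994],R.from_rotvec([-3.11204768,-.412837,.000267]).as_matrix(),[-1.3439,.26478,1.6054,0,1.2737,-.0369]),
([.6733,.0112,.5062],np.c_[[-.989,-.15,-.002],[-.15,.989,.003],[.001,.003,-1]],[-.022,.228,1.157,.003,1.755,-1.742]),
([.9527,.0554,.4428],np.c_[[-.985,-.14,-.099],[-.14,.99,-.009],[.099,.005,-.995]],[.031,.876,.314,.002,1.852,-1.68]),
([1.0601,.2183,.5906],np.c_[[-.786,-.088,-.612],[-.114,.993,.005],[.607,.073,-.791]],[.195,.791,.312,-.046,1.381,-1.496]),
([.8411,.0101,.4046],np.c_[[-.786,-.088,-.612],[-.114,.993,.003],[.607,.073,-.791]],[-.064,.135,1.574,.157,.789,-1.822]),
([.5884,-.2256,.205],np.c_[[-.834,-.05,-.55],[-.044,.999,-.023],[.55,.006,-.835]],[-.575,-.083,2.142,.527,.649,-2.551])]
def fk(k,q):
    h,L1,L2,e,L,d,g=k; a=q[1]+q[2]
    w=np.array([L1*np.sin(q[1])+L2*np.sin(a)+e*np.cos(a),d,h+L1*np.cos(q[1])+L2*np.cos(a)-e*np.sin(a)])
    A=R.from_euler('z',q[0]); M=A*R.from_euler('y',a)*R.from_euler('z',q[3])*R.from_euler('y',q[4])*R.from_euler('z',q[5]+g)
    M=M.as_matrix(); return A.apply(w)+L*M[:,2],M
def res(k):
    o=[]
    for p,M,q in S:
        P,N=fk(k,q); o+=list((P-p)*5)+list((N-M).ravel())
    return o
best=min((least_squares(res,[.3,.45,.45,0,.35,.02,g]) for g in (0,1.57,3.14,-1.57)),key=lambda s:s.cost); K=best.x
lo=np.array([-2.63,-.94,.31,-1.31,0,-2.55]);hi=np.array([2.63,2.18,2.57,4.45,2.66,2.55])
def orient(tilt,head):
    t,h=np.radians([tilt,head]); z=np.array([np.sin(t)*np.cos(h),np.sin(t)*np.sin(h),-np.cos(t)]); y=np.array([-np.sin(h),np.cos(h),0]); return np.c_[np.cross(y,z),y,z]
def ik(p,M,q0):
    def f(q): P,N=fk(K,q); return list((P-p)*5)+list((N-M).ravel())
    s=least_squares(f,np.clip(q0,lo+.001,hi-.001),bounds=(lo,hi)); return s.x,s.cost
E
python3 - <<'E'
from kin import *
print(K.round(4),best.cost)
for tilt in (35,40):
  for head in (8,0,-8,-16,-24):
    M=orient(tilt,head)
    for nm,g in (('slv',[.616,-.275,.033]),('prs',[.619,.131,.12])):
        q,c=ik(np.array(g)+.019*M[:,2],M,[-.4 if nm=='slv' else .1,.2,2.1,.4 if nm=='slv' else 0,.6,-2.3 if nm=='slv' else -1.6]); print(tilt,head,nm,q.round(2),'%.1e'%c)
E
```

```text
[2.5130e-01 5.1220e-01 5.6610e-01 1.0000e-03 3.4780e-01 2.5000e-02
 1.5707e+00] 1.1441171686575363e-05
35 8 slv [-0.52  0.29  2.07  0.48  0.4  -2.55] 4.5e-02
35 8 prs [ 0.18  0.04  2.25 -0.1   0.24 -1.44] 8.9e-19
35 0 slv [-0.53  0.28  2.11  0.57  0.33 -2.55] 2.1e-02
35 0 prs [ 0.24  0.05  2.24 -0.5   0.29 -0.89] 2.3e-30
35 -8 slv [-0.52  0.27  2.15  0.68  0.25 -2.55] 6.9e-03
35 -8 prs [ 0.29  0.07  2.22 -0.72  0.37 -0.52] 1.8e-29
35 -16 slv [-0.51  0.26  2.19  0.8   0.16 -2.55] 7.8e-04
35 -16 prs [ 0.34  0.09  2.19 -0.82  0.48 -0.28] 9.4e-31
35 -24 slv [-0.47  0.26  2.21  0.45  0.07 -2.07] 1.5e-18
35 -24 prs [ 0.38  0.12  2.16 -0.85  0.58 -0.1 ] 8.8e-31
40 8 slv [-0.51  0.27  2.1   0.51  0.34 -2.55] 7.7e-02
40 8 prs [ 0.18  0.02  2.31 -0.25  0.11 -1.29] 3.1e-27
40 0 slv [-0.51  0.26  2.14  0.6   0.27 -2.55] 4.5e-02
40 0 prs [ 0.25  0.04  2.3  -0.91  0.2  -0.48] 2.6e-25
40 -8 slv [-0.5   0.26  2.17  0.71  0.19 -2.55] 2.3e-02
40 -8 prs [ 0.32  0.06  2.27 -1.06  0.33 -0.17] 9.5e-30
40 -16 slv [-0.48  0.25  2.2   0.82  0.1  -2.55] 9.2e-03
40 -16 prs [ 0.37  0.09  2.24 -1.09  0.46 -0.  ] 4.1e-25
40 -24 slv [-0.45  0.26  2.23  0.95  0.   -2.55] 2.4e-03
40 -24 prs [ 0.42  0.13  2.2  -1.06  0.58  0.12] 2.0e-21
```

Run:
```python
from kin import *
for tilt in (26,29,32,35):
  for head in (-8,-14,-20,-26):
    M=orient(tilt,head)
    for nm,g,q0 in (('slv',[.616,-.275,.035],[-.4,.2,2.1,.4,.4,-2.3]),('up',[.616,-.275,.15],[-.4,.2,2.1,.4,.6,-2.3]),('mid',[.6,-.07,.16],[-.1,.2,2.1,0,.6,-1.8]),('prs',[.619,.131,.12],[.1,.2,2.1,0,.6,-1.])):
        q,c=ik(np.array(g)+.019*M[:,2],M,q0); print(tilt,head,nm,q.round(2),'' if c<1e-6 else 'BAD %.0e'%c)
```

```text
26 -8 slv [-0.54  0.29  2.09  0.48  0.38 -2.39] 
26 -8 up [-0.54  0.13  2.03  0.31  0.59 -2.2 ] 
26 -8 mid [-0.16 -0.03  2.17  0.02  0.54 -1.61] 
26 -8 prs [ 0.26  0.1   2.13 -0.35  0.52 -0.91] 
26 -14 slv [-0.51  0.29  2.1   0.36  0.34 -2.16] 
26 -14 up [-0.51  0.12  2.04  0.22  0.56 -2.  ] 
26 -14 mid [-0.13 -0.03  2.17 -0.1   0.55 -1.39] 
26 -14 prs [ 0.28  0.11  2.11 -0.43  0.56 -0.72] 
26 -20 slv [-0.49  0.28  2.1   0.2   0.31 -1.88] 
26 -20 up [-0.49  0.12  2.04  0.12  0.54 -1.8 ] 
26 -20 mid [-0.1  -0.02  2.16 -0.2   0.57 -1.17] 
26 -20 prs [ 0.31  0.13  2.09 -0.49  0.61 -0.55] 
26 -26 slv [-0.46  0.28  2.1   0.01  0.3  -1.58] 
26 -26 up [-0.46  0.12  2.04  0.    0.53 -1.58] 
26 -26 mid [-0.07 -0.01  2.15 -0.3   0.59 -0.97] 
26 -26 prs [ 0.33  0.15  2.07 -0.53  0.66 -0.41] 
29 -8 slv [-0.55  0.28  2.12  0.64  0.33 -2.55] BAD 2e-06
29 -8 up [-0.55  0.11  2.06  0.39  0.53 -2.28] 
29 -8 mid [-0.16 -0.05  2.21  0.03  0.48 -1.61] 
29 -8 prs [ 0.27  0.09  2.16 -0.44  0.47 -0.81] 
29 -14 slv [-0.52  0.28  2.13  0.51  0.28 -2.31] 
29 -14 up [-0.52  0.1   2.07  0.28  0.49 -2.07] 
29 -1
[... 1411 characters left out ...]
-0.17 -0.08  2.28  0.05  0.33 -1.63] 
35 -8 prs [ 0.29  0.07  2.22 -0.72  0.37 -0.52] 
35 -14 slv [-0.52  0.26  2.18  0.76  0.19 -2.55] BAD 2e-03
35 -14 up [-0.54  0.08  2.14  0.48  0.37 -2.26] 
35 -14 mid [-0.12 -0.08  2.28 -0.22  0.34 -1.26] 
35 -14 prs [ 0.33  0.08  2.2  -0.8   0.45 -0.33] 
35 -20 slv [-0.5   0.26  2.2   0.86  0.11 -2.55] BAD 1e-06
35 -20 up [-0.5   0.07  2.15  0.27  0.33 -1.95] 
35 -20 mid [-0.07 -0.07  2.27 -0.43  0.38 -0.94] 
35 -20 prs [ 0.36  0.11  2.18 -0.84  0.53 -0.18] 
35 -26 slv [-0.46  0.26  2.2   0.04  0.07 -1.61] 
35 -26 up [-0.46  0.07  2.15  0.01  0.31 -1.58] 
35 -26 mid [-0.03 -0.05  2.25 -0.59  0.44 -0.67] 
35 -26 prs [ 0.39  0.13  2.15 -0.85  0.61 -0.07]
```

Kinematics fit very well. Direct carriage would leave only a few mm to the head, so I'll set the sleeve down once near the press and regrasp it at the right heading. Next I locate the sleeve from the wrist view.

Run:
```python
from kin import *
D=np.load('w1.npz'); w=D['w']
for nm,(a,b,c,e) in {'sleeve':(225,80,300,165),'collar':(338,8,410,80)}.items():
    Q=w[b:e,a:c].reshape(-1,3); Q=Q[np.isfinite(Q[:,2])]; Q=Q[Q[:,2]>.008]
    zt=np.percentile(Q[:,2],97); T=Q[Q[:,2]>zt-.005]; (x,y),r=cv2.minEnclosingCircle(T[:,:2].astype(np.float32)); print(nm,zt.round(4),len(T),round(x,4),round(y,4),round(r,4))
show()
for pos in ([.62,-.075],[.58,-.07],[.66,-.07]):
  for tilt in (35,38,41):
    for head in (4,8):
      M=orient(tilt,head)
      for z in (.033,.12):
        q,c=ik(np.array(pos+[z])+.019*M[:,2],M,[-.15,.2,2.1,.2,.5,-1.7]); print(pos,tilt,head,z,q.round(2),'' if c<1e-6 else 'BAD %.0e'%c)
```

```text
sleeve 0.0467 1291 0.6154 -0.2745 0.0235
collar 0.0223 2214 0.5462 -0.1911 0.0233
t 6.82 p [ 0.5889 -0.2252  0.2054] x [-0.833 -0.05  -0.55 ] y [-0.045  0.999 -0.023] z [ 0.551  0.006 -0.835] tilt 33.4 head 0.6 q [-0.574 -0.083  2.141  0.527  0.649 -2.551] F [ 0.8  0.4 -0. ] w 0.998 g 0.0
[0.62, -0.075] 35 4 0.033 [-0.22  0.18  2.27  0.75  0.18 -2.55] BAD 4e-03
[0.62, -0.075] 35 4 0.12 [-0.26  0.03  2.26  0.62  0.32 -2.44] 
[0.62, -0.075] 35 8 0.033 [-0.23  0.19  2.25  0.69  0.22 -2.55] BAD 8e-03
[0.62, -0.075] 35 8 0.12 [-0.28  0.04  2.25  0.67  0.37 -2.55] BAD 2e-04
[0.62, -0.075] 38 4 0.033 [-0.2   0.18  2.28  0.77  0.14 -2.55] BAD 1e-02
[0.62, -0.075] 38 4 0.12 [-0.26  0.02  2.29  0.74  0.28 -2.55] BAD 3e-04
[0.62, -0.075] 38 8 0.033 [-0.21  0.18  2.27  0.71  0.19 -2.55] BAD 2e-02
[0.62, -0.075] 38 8 0.12 [-0.26  0.02  2.27  0.69  0.33 -2.55] BAD 3e-03
[0.62, -0.075] 41 4 0.033 [-0.19  0.17  2.3   0.79  0.1  -2.55] BAD 2e-02
[0.62, -0.075] 41 4 0.12 [-0.24  0.01  2.3   0.76  0.24 -2.55] BAD 3e-03
[0.62, -0.075] 41 8 0.033 [-0.19  0.17  2.28  0.73  0.15 -2.55] BAD 3e-02
[0.62, -0.
[... 1075 characters left out ...]
5 8 0.033 [-0.21  0.25  2.18  0.71  0.22 -2.55] BAD 5e-03
[0.66, -0.07] 35 8 0.12 [-0.25  0.11  2.18  0.68  0.36 -2.54] 
[0.66, -0.07] 38 4 0.033 [-0.19  0.24  2.21  0.78  0.14 -2.55] BAD 7e-03
[0.66, -0.07] 38 4 0.12 [-0.23  0.09  2.22  0.76  0.27 -2.55] BAD 2e-05
[0.66, -0.07] 38 8 0.033 [-0.19  0.24  2.19  0.72  0.19 -2.55] BAD 1e-02
[0.66, -0.07] 38 8 0.12 [-0.24  0.1   2.19  0.7   0.32 -2.55] BAD 1e-03
[0.66, -0.07] 41 4 0.033 [-0.17  0.23  2.22  0.8   0.11 -2.55] BAD 2e-02
[0.66, -0.07] 41 4 0.12 [-0.22  0.08  2.23  0.77  0.22 -2.55] BAD 2e-03
[0.66, -0.07] 41 8 0.033 [-0.18  0.23  2.21  0.74  0.15 -2.55] BAD 2e-02
[0.66, -0.07] 41 8 0.12 [-0.22  0.09  2.21  0.72  0.27 -2.55] BAD 6e-03
```

jog_arm(motion=[[1,10,-10,12,1],[1,10,-10,12,1],[1,10,-10,12,1],[1,10,-10,12,1],[1,10,-5,12,0]])

```text
time: 7.23
tool_pos: [0.5875, -0.2574, 0.1369]
tcp_rot: [0.058, 2.596, -0.012]
wrist_force: [0.4, -0.4, -0.2]
width: 1.002
grip_force: 0.0
```

Run:
```python
from kin import *
show()
for pos in ([.57,.124],):
  for tilt,head in ((30,-14),(30,-8),(33,-14),(38,8),(38,4),(42,8)):
      M=orient(tilt,head)
      for z in (.083,.16):
        q,c=ik(np.array(pos+[z])+.019*M[:,2],M,[.15,.2,2.1,0,.5,-1.6]); print(pos,tilt,head,z,q.round(2),'' if c<1e-6 else 'BAD %.0e'%c)
```

```text
t 7.23 p [ 0.5875 -0.2574  0.1369] x [-0.854  0.039 -0.519] y [0.044 0.999 0.003] z [ 0.518 -0.02  -0.855] tilt 31.2 head -2.2 q [-0.603  0.033  2.156  0.559  0.55  -2.551] F [ 0.4 -0.4 -0.2] w 1.002 g 0.0
[0.57, 0.124] 30 -14 0.083 [ 0.32  0.07  2.27 -0.69  0.44 -0.43] 
[0.57, 0.124] 30 -14 0.16 [ 0.32 -0.05  2.22 -0.51  0.58 -0.63] 
[0.57, 0.124] 30 -8 0.083 [ 0.29  0.05  2.29 -0.6   0.38 -0.63] 
[0.57, 0.124] 30 -8 0.16 [ 0.29 -0.07  2.24 -0.42  0.53 -0.83] 
[0.57, 0.124] 33 -14 0.083 [ 0.34  0.06  2.3  -0.85  0.41 -0.26] 
[0.57, 0.124] 33 -14 0.16 [ 0.34 -0.06  2.25 -0.62  0.55 -0.52] 
[0.57, 0.124] 38 8 0.083 [ 0.19  0.01  2.4  -0.4   0.08 -1.13] 
[0.57, 0.124] 38 8 0.16 [ 0.19 -0.14  2.35 -0.11  0.27 -1.42] 
[0.57, 0.124] 38 4 0.083 [ 0.23  0.01  2.4  -0.9   0.12 -0.55] 
[0.57, 0.124] 38 4 0.16 [ 0.23 -0.14  2.35 -0.34  0.29 -1.12] 
[0.57, 0.124] 42 8 0.083 [ 0.18 -0.    2.43 -1.31  0.02 -0.23] BAD 7e-04
[0.57, 0.124] 42 8 0.16 [ 0.19 -0.15  2.4  -0.2   0.17 -1.33]
```

jog_arm(motion=[[1,5,-5,13,1.5],[1,5,-5,13,1.5],[1,5,-5,13,1.5],[1,5,-4,13,1]])

```text
time: 7.57
tool_pos: [0.5983, -0.2721, 0.0855]
tcp_rot: [0.191, 2.6, 0.015]
wrist_force: [1.1, 0.1, 0.3]
width: 0.996
grip_force: 0.0
```

Run:
```python
from h import *
show()
```

```text
t 7.57 p [ 0.5983 -0.2721  0.0855] x [-0.851  0.139 -0.507] y [0.133 0.99  0.048] z [ 0.508 -0.026 -0.861] tilt 30.6 head -3.0 q [-0.608  0.139  2.151  0.638  0.468 -2.552] F [1.1 0.1 0.3] w 0.996 g 0.0
```

jog_arm(motion=[[1,2,-1,12,0],[1,2,-1,12,0],[1,2,-1,12,0],[1,2,-1,12,0],[1,0,0,0,0]])

```text
time: 7.98
tool_pos: [0.6197, -0.2712, 0.046]
tcp_rot: [0.2, 2.618, 0.005]
wrist_force: [-0.6, 0.3, -0.5]
width: 0.999
grip_force: 0.0
```

Run:
```python
from h import *
show()
p,r,s=pose(); g=np.array([.6154,-.2745,.034]); print(r.inv().apply(g+.019*r.as_matrix()[:,2]-p)*1000)
```

```text
t 7.98 p [ 0.6197 -0.2712  0.046 ] x [-0.859  0.143 -0.492] y [0.141 0.989 0.041] z [ 0.492 -0.034 -0.87 ] tilt 29.6 head -4.0 q [-0.572  0.233  2.124  0.657  0.4   -2.551] F [-0.6  0.3 -0.5] w 0.999 g 0.0
[ 9.13732921 -4.38669251 27.45040863]
```

jog_arm(motion=[[1,3,-1.5,9,-1.5],[1,3,-1.5,9,-1.5],[1,3,-1.5,9,-1],[1,0,0,0,0]])

```text
time: 8.32
tool_pos: [0.63, -0.2712, 0.027]
tcp_rot: [0.122, 2.644, -0.037]
wrist_force: [0.4, 0.3, -0.1]
width: 1.002
grip_force: 0.0
```

```bash
cat >> h.py <<'E'
def err(g):
    show(); p,r,s=pose(); M=r.as_matrix(); print('to go (tool mm)',np.round(r.inv().apply(np.array(g)+.019*M[:,2]-p)*1000,1),'twist to level %.1f'%np.degrees(np.arcsin(M[2,1]/M[2,0])))
E
python3 - <<'E'
from h import *
err([.6154,-.2745,.034])
E
```

```text
t 8.32 p [ 0.63   -0.2712  0.027 ] x [-0.876  0.08  -0.475] y [ 0.093  0.996 -0.005] z [ 0.473 -0.048 -0.88 ] tilt 28.4 head -5.8 q [-0.547  0.278  2.103  0.606  0.368 -2.552] F [ 0.4  0.3 -0.1] w 1.002 g 0.0
to go (tool mm) [ 9.2 -4.7  6.1] twist to level 0.5
```

jog_arm(motion=[[1,5,-3,3.5,0],[1,5,-3,3.5,0.5],[1,0,0,0,0]])

```text
time: 8.57
tool_pos: [0.6245, -0.2757, 0.0186]
tcp_rot: [0.142, 2.65, -0.039]
wrist_force: [0.3, 0.9, -0.2]
width: 1.001
grip_force: 0.0
```

Run:
```python
from h import *
err([.6154,-.2745,.034])
im,t,w=wcloud(); save('w2',im)
Q=w.reshape(-1,3); Q=Q[np.isfinite(Q[:,0])]; Q=Q[(Q[:,2]>.04)&(Q[:,2]<.05)&(abs(Q[:,0]-.6154)<.03)&(abs(Q[:,1]+.2745)<.03)]; print(len(Q),cv2.minEnclosingCircle(Q[:,:2].astype(np.float32)))
```

```text
t 8.57 p [ 0.6245 -0.2757  0.0186] x [-0.878  0.094 -0.469] y [ 0.108  0.994 -0.002] z [ 0.466 -0.053 -0.883] tilt 28.0 head -6.4 q [-0.555  0.288  2.108  0.61   0.359 -2.551] F [ 0.3  0.9 -0.2] w 1.001 g 0.0
to go (tool mm) [0.9 0.1 1.1] twist to level 0.3
5436 ((0.6156646609306335, -0.2747625410556793), 0.02395169995725155)
```

View pics/w2.png

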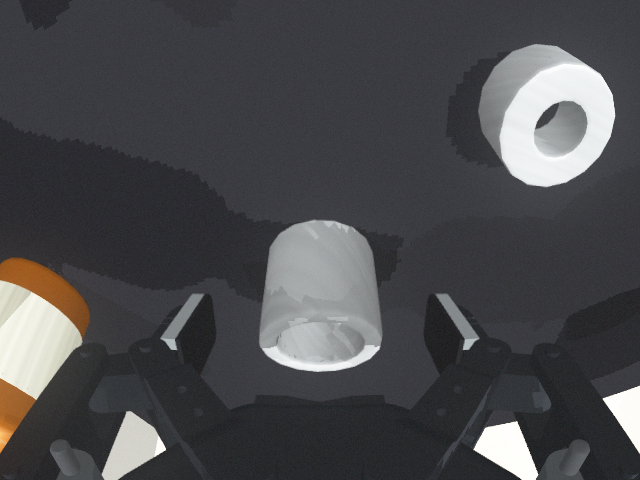

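The sleeve (320,295) is centred between the pads. Gripping it.

jog_arm(motion=[[-1,0,0,0,0],[-1,0,0,0,0],[-1,0,0,0,0],[-1,0,0,0,0],[-1,0,0,0,0],[-1,0,0,0,0]], force=60)

```text
time: 9.12
tool_pos: [0.6259, -0.2759, 0.0204]
tcp_rot: [0.14, 2.648, -0.04]
wrist_force: [-1.6, 0.6, 4.6]
width: 0.518
grip_force: 61.9
```

Run:
```python
from kin import *
err([.6156,-.2747,.034])
p,r,s=pose(); M=r.as_matrix(); print(r.inv().apply([0,0,1]))
q=s['q']
for g in ([.6156,-.2747,.1],[.6,-.1,.2],[.57,.124,.2],[.57,.124,.086]):
    q,c=ik(np.array(g)+.019*M[:,2],M,q); print(q.round(2),c)
```

```text
t 9.12 p [ 0.6259 -0.2759  0.0204] x [-0.877  0.092 -0.471] y [ 0.107  0.994 -0.003] z [ 0.468 -0.053 -0.882] tilt 28.1 head -6.5 q [-0.554  0.287  2.106  0.609  0.359 -2.551] F [-1.6  0.6  4.6] w 0.518 g 61.9
to go (tool mm) [2.8 0.1 2.1] twist to level 0.4
[-0.47122191 -0.00346613 -0.88200788]
[-0.56  0.19  2.08  0.47  0.47 -2.4 ] 3.8363484254699204e-25
[-0.24 -0.09  2.16  0.11  0.59 -1.78] 9.375954909320477e-21
[ 0.27 -0.11  2.18 -0.3   0.64 -0.99] 2.1782508412262686e-30
[ 0.27  0.05  2.27 -0.47  0.4  -0.8 ] 2.378138295329359e-30
```

jog_arm(motion=[[-1,-7,0,-13,0],[-1,-14,0,-26,0],[-1,-14,0,-26,0],[-1,-14,0,-26,0],[-1,0,18,-2,0],[-1,7,36,-4,0],[-1,7,36,-4,0],[-1,7,36,-4,0],[-1,7,36,-4,0],[-1,7,36,-4,0]])

```text
time: 9.95
tool_pos: [0.6042, -0.0725, 0.1238]
tcp_rot: [0.142, 2.652, -0.039]
wrist_force: [-0.2, 0.2, -3.3]
width: 0.515
grip_force: 62.3
```

jog_arm(motion=[[-1,7,36,-4,0],[-1,7,36,-4,0],[-1,7,36,-4,0],[-1,7,36,-4,0],[-1,7,25,-3,0],[-1,0,0,0,0]])

```text
time: 10.45
tool_pos: [0.5827, 0.1025, 0.1239]
tcp_rot: [0.134, 2.651, -0.037]
wrist_force: [0.3, -0.2, -2.1]
width: 0.511
grip_force: 62.5
```

Run:
```python
from h import *
err([.568,.1235,.12+.037])
im,t,w=wcloud(); save('w3',im); np.savez('w3.npz',im=im,t=t,w=w)
```

```text
t 10.45 p [0.5827 0.1025 0.1239] x [-0.879  0.089 -0.469] y [ 0.102  0.995 -0.003] z [ 0.466 -0.05  -0.883] tilt 27.9 head -6.1 q [ 0.221 -0.042  2.238 -0.319  0.502 -1.004] F [ 0.3 -0.2 -2.1] w 0.511 g 62.5
to go (tool mm) [ -0.7  19.3 -18.2] twist to level 0.3
```

View pics/w3.png

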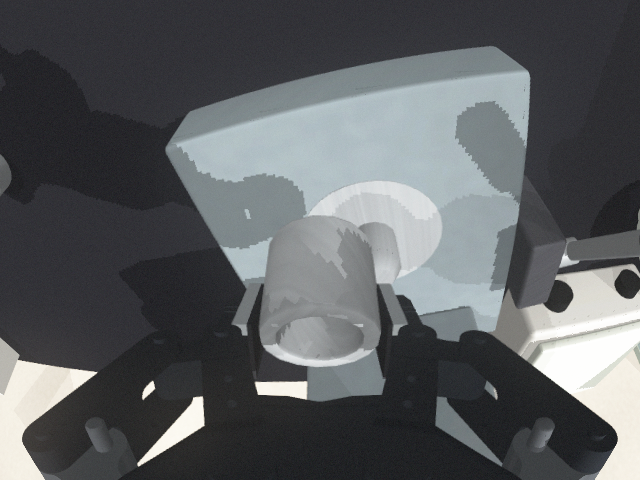

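The sleeve (320,290) hangs level in the pads, with the spigot behind it at (378,245). I'll lower it onto the clear front part of the base.

jog_arm(motion=[[-1,4,10,-2,0],[-1,4,10,-2,0],[-1,5,0,9,0],[-1,5,0,9,0],[-1,5,0,9,0],[-1,4.5,0,9,0],[-1,3,0,5,0],[-1,1,0,2,0],[-1,0,0,0,0]])

```text
time: 11.25
tool_pos: [0.5764, 0.1182, 0.0742]
tcp_rot: [0.141, 2.651, -0.041]
wrist_force: [0.3, 0.4, -3.1]
width: 0.515
grip_force: 62.5
```

Run:
```python
from h import *
show()
```

```text
t 11.25 p [0.5764 0.1182 0.0742] x [-0.879  0.093 -0.468] y [ 0.107  0.994 -0.004] z [ 0.465 -0.054 -0.884] tilt 27.9 head -6.6 q [ 0.262  0.035  2.274 -0.446  0.411 -0.83 ] F [ 0.3  0.4 -3.1] w 0.515 g 62.5
```

jog_arm(motion=[[-1,0.5,0,1,0],[-1,0.5,0,1,0],[-1,0.5,0,1,0],[-1,0.5,0,1,0],[-1,0,0,0,0]])

```text
time: 11.67
tool_pos: [0.5774, 0.1189, 0.0715]
tcp_rot: [0.14, 2.649, -0.039]
wrist_force: [-0.1, 1.0, -2.1]
width: 0.517
grip_force: 62.5
```

jog_arm(motion=[[-1,0.5,0,1,0],[-1,0.5,0,1,0],[-1,0,0,0,0]])

```text
time: 11.92
tool_pos: [0.5782, 0.1191, 0.0704]
tcp_rot: [0.14, 2.647, -0.039]
wrist_force: [-2.4, -1.0, 3.5]
width: 0.514
grip_force: 63.1
```

Run:
```python
from h import *
show()
```

```text
t 11.92 p [0.5782 0.1191 0.0704] x [-0.877  0.093 -0.472] y [ 0.107  0.994 -0.003] z [ 0.469 -0.053 -0.882] tilt 28.2 head -6.4 q [ 0.263  0.044  2.275 -0.462  0.398 -0.813] F [-2.4 -1.   3.5] w 0.514 g 63.1
```

jog_arm(motion=[[1,0,0,0,0],[1,0,0,0,0],[1,0,0,0,0],[1,0,0,0,0],[1,0,0,0,0],[1,0,0,-20,0],[1,0,0,-38,0],[1,0,0,-38,0],[1,0,0,-38,0],[1,0,0,0,0]])

```text
time: 12.75
tool_pos: [0.5172, 0.1277, 0.1961]
tcp_rot: [0.14, 2.637, -0.032]
wrist_force: [1.9, -0.2, 0.7]
width: 1.0
grip_force: 0.0
```

Run:
```python
from h import *
show()
im,t,w=wcloud(); save('w4',im); np.savez('w4.npz',im=im,t=t,w=w)
rows([.53,.15,.45],0,7); rows([.80,.46,.5],0,10,start=[.53,.15,.45])
```

```text
t 12.75 p [0.5172 0.1277 0.1961] x [-0.872  0.094 -0.481] y [0.105 0.994 0.002] z [ 0.478 -0.049 -0.877] tilt 28.7 head -5.8 q [ 0.325 -0.26   2.277 -0.319  0.687 -0.937] F [ 1.9 -0.2  0.7] w 1.000 g 0.0
[[1, -18.9, 3.5, -31.5, 0.0], [1, -18.9, 3.5, -31.5, 0.0], [1, -18.9, 3.5, -31.5, 0.0], [1, -18.9, 3.5, -31.5, 0.0], [1, -18.9, 3.5, -31.5, 0.0], [1, -18.9, 3.5, -31.5, 0.0], [1, -18.9, 3.5, -31.5, 0.0]]
mm/row 36.9
[[1, -23.1, 33.7, 6.9, 0.0], [1, -23.1, 33.7, 6.9, 0.0], [1, -23.1, 33.7, 6.9, 0.0], [1, -23.1, 33.7, 6.9, 0.0], [1, -23.1, 33.7, 6.9, 0.0], [1, -23.1, 33.7, 6.9, 0.0], [1, -23.1, 33.7, 6.9, 0.0], [1, -23.1, 33.7, 6.9, 0.0], [1, -23.1, 33.7, 6.9, 0.0], [1, -23.1, 33.7, 6.9, 0.0]]
mm/row 41.4
```

View pics/w4.png

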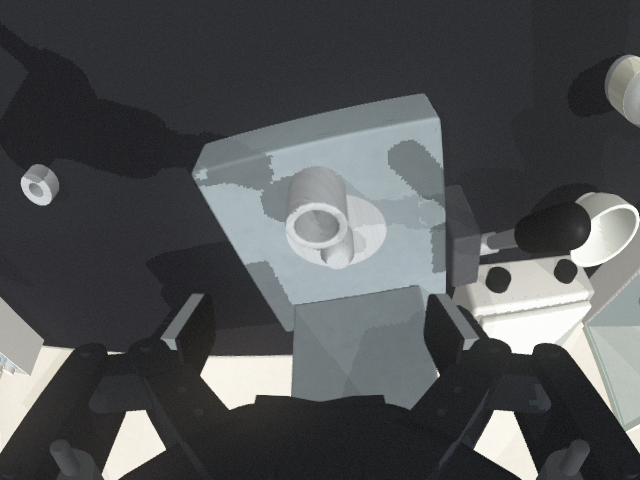

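The sleeve stands upright on the front of the base (317,205), with the spigot behind at (338,250) and the lever grip at (553,228). Now out to the reach limit to raise the tilt.

jog_arm(motion=[[1,-19,3,-31,0],[1,-19,3,-31,0],[1,-19,3,-31,0],[1,-19,3,-31,0],[1,-19,3,-31,0],[1,-19,3,-31,0],[1,-19,3,-31,0],[1,-23,33,7,0],[1,-23,33,7,0],[1,-23,33,7,0]])

```text
time: 13.63
tool_pos: [0.6146, 0.2378, 0.4556]
tcp_rot: [0.142, 2.647, -0.039]
wrist_force: [0.1, -0.1, 0.0]
width: 1.003
grip_force: 0.0
```

jog_arm(motion=[[1,-23,33,7,0],[1,-23,33,7,0],[1,-23,33,7,0],[1,-23,33,7,0],[1,-23,33,7,0],[1,-23,33,7,0],[1,-23,33,7,0],[1,-23,33,7,0]])

```text
time: 14.3
tool_pos: [0.8305, 0.4807, 0.4884]
tcp_rot: [0.14, 2.651, -0.042]
wrist_force: [1.7, 1.4, 1.6]
width: 0.998
grip_force: 0.0
```

Run:
```python
from h import *
show()
w=np.load('w4.npz')['w']; Q=w.reshape(-1,3); Q=Q[np.isfinite(Q[:,0])&(abs(Q[:,0]-.6)<.12)&(abs(Q[:,1]-.13)<.12)]
T=Q[(Q[:,2]>.09)&(Q[:,2]<.1)&(Q[:,0]<.62)]; print('sleeve',len(T),np.median(T[:,2]),cv2.minEnclosingCircle(T[:,:2].astype(np.float32)))
T=Q[(Q[:,2]>.078)&(Q[:,2]<.088)&(np.hypot(Q[:,0]-.619,Q[:,1]-.131)<.015)]; print('spig',len(T),np.median(T[:,2]),cv2.minEnclosingCircle(T[:,:2].astype(np.float32)))
```

```text
t 14.30 p [0.8305 0.4807 0.4884] x [-0.879  0.092 -0.469] y [ 0.107  0.994 -0.005] z [ 0.465 -0.054 -0.883] tilt 27.9 head -6.7 q [ 0.612  0.579  0.785 -0.321  1.409 -0.861] F [1.7 1.4 1.6] w 0.998 g 0.0
sleeve 1670 0.09535635392709915 ((0.568564772605896, 0.12070471048355103), 0.02379712089896202)
spig 600 0.08374364064470474 ((0.6186580657958984, 0.13226650655269623), 0.013742359355092049)
```

jog_arm(motion=[[1,-27,28,8,0],[1,-27,28,8,0],[1,-27,28,8,0],[1,-27,28,8,0],[1,-27,28,8,0],[1,-27,28,8,0],[1,-27,28,8,0]])

```text
time: 14.88
tool_pos: [0.9371, 0.5756, 0.4657]
tcp_rot: [0.11, 2.551, 0.046]
wrist_force: [-0.5, 1.1, 0.9]
width: 0.999
grip_force: 0.0
```

Run:
```python
from h import *
show()
```

```text
t 14.88 p [0.9371 0.5756 0.4657] x [-0.829  0.089 -0.552] y [0.069 0.996 0.057] z [ 0.555  0.009 -0.832] tilt 33.7 head 0.9 q [ 0.629  0.913  0.314 -0.329  1.423 -0.889] F [-0.5  1.1  0.9] w 0.999 g 0.0
```

jog_arm(motion=[[1,-20,35,5,0],[1,-20,35,5,0],[1,-20,35,5,0]])

```text
time: 15.13
tool_pos: [0.9418, 0.6271, 0.4572]
tcp_rot: [0.092, 2.486, 0.106]
wrist_force: [-0.2, -0.3, 0.0]
width: 0.997
grip_force: 0.0
```

Run:
```python
from kin import *
p,r,s=pose(); err([.5687,.1207,.085]); M=r.as_matrix(); d=np.arcsin(M[2,1]/M[2,0]); M=M@R.from_euler('z',d).as_matrix(); print(np.degrees(d),M.round(3))
q=s['q']
for g in ([.55,.2,.4],[.5,.118,.2],[.5687,.1207,.13],[.5687,.1207,.085],[.5687,.1207,.13],[.6187,.132,.124],[.6187,.132,.087]):
    q,c=ik(np.array(g)+.019*M[:,2],M,q); print(q.round(2),c)
t=r*R.from_euler('z',d); a=np.array([.55,.2,.42]); b=np.array([.5687,.1207,.085])-.13*M[:,2]
print(b); rows(a,np.degrees(d),14)
# after twist, straight
print(t.inv().apply(b-a)*1000)
```

```text
t 15.13 p [0.9418 0.6271 0.4572] x [-0.793  0.092 -0.603] y [0.04  0.994 0.098] z [ 0.609  0.054 -0.792] tilt 37.7 head 5.1 q [ 0.668  0.936  0.313 -0.352  1.333 -0.844] F [-0.2 -0.3  0. ] w 0.997 g 0.0
to go (tool mm) [ 473.7 -555.1   59.4] twist to level -9.4
-9.394542917902118 [[-0.788 -0.09   0.609]
 [-0.072  0.996  0.054]
 [-0.611 -0.001 -0.792]]
[ 0.42 -0.33  2.03 -0.27  0.83 -1.12] 4.9918540498336725e-23
[ 0.24 -0.36  2.43 -0.23  0.43 -1.24] 8.872001410660594e-23
[ 0.21 -0.09  2.37 -0.35  0.22 -1.14] 5.33404546495857e-28
[ 0.21  0.    2.4  -0.69  0.11 -0.79] 3.854108041304155e-27
[ 0.21 -0.09  2.37 -0.35  0.22 -1.14] 7.078886897858177e-26
[ 0.21  0.02  2.28 -0.38  0.2  -1.1 ] 1.5481331588056674e-23
[ 0.21  0.09  2.3  -0.64  0.12 -0.84] 8.502938993679913e-20
[0.48959424 0.1137038  0.18792391]
[[1, 21.0, -31.7, -16.6, np.float64(-0.67)], [1, 21.4, -31.5, -16.6, np.float64(-0.67)], [1, 21.7, -31.2, -16.6, np.float64(-0.67)], [1, 22.1, -31.0, -16.6, np.float64(-0.67)], [1, 22.4, -30.7, -16.6, np.float64(-0.67)], [1, 22.8, -30.4, -16.6, np.float64(-0.67)], [1, 23.2, -30.2, -16.6, np.float64(-0.67)], [1, 23.5, -29.9, -16.6, np.float64(-0.67)], [1, 23.9, -29.6, -16.6, np.float64(-0.67)], [1, 24.2, -29.3, -16.6, np.float64(-0.67)], [1, 24.5, -29, -16.6, np.float64(-0.67)], [1, 24.9, -28.8, -16.6, np.float64(-0.67)], [1, 25.2, -28.5, -16.6, np.float64(-0.67)], [1, 25.6, -28.2, -16.6, np.float64(-0.67)]]
mm/row 41.5
[195.60234794 -80.21663581 142.33837927]
```

jog_arm(motion=[[1,20,-31,-20,-1],[1,20,-31,-20,-1],[1,20,-31,-20,-1],[1,20,-31,-20,-1],[1,21,-30,-19,-1],[1,21,-30,-19,-1],[1,22,-30,-17,-1],[1,23,-30,-15,-1],[1,24,-29,-15,-1],[1,25,-29,-14,-0.4]])

```text
time: 15.97
tool_pos: [0.6835, 0.3376, 0.4538]
tcp_rot: [-0.101, 2.481, 0.041]
wrist_force: [0.8, -0.2, 0.3]
width: 1.003
grip_force: 0.0
```

jog_arm(motion=[[1,25,-29,-14,0],[1,25,-29,-14,0],[1,25,-28,-14,0],[1,25,-28,-14,0]])

```text
time: 16.3
tool_pos: [0.5798, 0.2148, 0.4357]
tcp_rot: [-0.1, 2.482, 0.041]
wrist_force: [0.3, -1.1, 0.0]
width: 0.999
grip_force: 0.0
```

Run:
```python
from h import *
err([.5687,.1207,.085]); rows([.4896,.1137,.188],0,9)
```

```text
t 16.30 p [0.5798 0.2148 0.4357] x [-0.789 -0.062 -0.611] y [-0.082  0.997  0.005] z [ 0.609  0.054 -0.791] tilt 37.7 head 5.1 q [ 0.43  -0.295  1.918 -0.263  0.907 -1.124] F [ 0.3 -1.1  0. ] w 0.999 g 0.0
to go (tool mm) [229.  -94.6 284.7] twist to level -0.4
[[1, 25.4, -10.5, 15.1, 0.0], [1, 25.4, -10.5, 15.1, 0.0], [1, 25.4, -10.5, 15.1, 0.0], [1, 25.4, -10.5, 15.1, 0.0], [1, 25.4, -10.5, 15.1, 0.0], [1, 25.4, -10.5, 15.1, 0.0], [1, 25.4, -10.5, 15.1, 0.0], [1, 25.4, -10.5, 15.1, 0.0], [1, 25.4, -10.5, 15.1, 0.0]]
mm/row 31.4
```

jog_arm(motion=[[1,25,-11,15,0],[1,25,-11,15,0],[1,25,-11,15,0],[1,25,-11,15,0],[1,25,-11,15,0],[1,25,-11,15,0],[1,25,-10,15,-0.4],[1,25,-10,15,0],[1,25,-10,15,0],[1,0,0,0,0]])

```text
time: 17.13
tool_pos: [0.4871, 0.1108, 0.1818]
tcp_rot: [-0.107, 2.497, 0.034]
wrist_force: [-2.0, -0.1, -2.6]
width: 1.002
grip_force: 0.0
```

Run:
```python
from h import *
err([.5687,.1207,.085])
im,t,w=wcloud(); save('w5',im); np.savez('w5.npz',im=im,t=t,w=w)
Q=w.reshape(-1,3); Q=Q[np.isfinite(Q[:,0])&(abs(Q[:,0]-.6)<.12)&(abs(Q[:,1]-.13)<.12)]
T=Q[(Q[:,2]>.09)&(Q[:,2]<.1)&(Q[:,0]<.605)]; print('sleeve',len(T),np.median(T[:,2]),cv2.minEnclosingCircle(T[:,:2].astype(np.float32)))
T=Q[(Q[:,2]>.081)&(Q[:,2]<.087)&(np.hypot(Q[:,0]-.619,Q[:,1]-.131)<.015)]; print('spig',len(T),np.median(T[:,2]),cv2.minEnclosingCircle(T[:,:2].astype(np.float32)))
# white disc on base
m=(im.min(2)>185)&(abs(w[...,2]-.05)<.006)&(np.hypot(w[...,0]-.619,w[...,1]-.131)<.05); D=w[m]; print('disc',m.sum(),cv2.minEnclosingCircle(D[:,:2].astype(np.float32)) if m.sum()>5 else '')
```

```text
t 17.13 p [0.4871 0.1108 0.1818] x [-0.797 -0.069 -0.599] y [-0.085  0.996 -0.001] z [ 0.597  0.05  -0.8  ] tilt 36.8 head 4.8 q [ 0.238 -0.423  2.465 -0.205  0.471 -1.266] F [-2.  -0.1 -2.6] w 1.002 g 0.0
to go (tool mm) [ -7.7   3.  145.8] twist to level 0.1
sleeve 1440 0.09520829375240136 ((0.5679381489753723, 0.12000926584005356), 0.02369263768196106)
spig 307 0.08458498904904922 ((0.6185128688812256, 0.13210856914520264), 0.011564353480935097)
disc 833 ((0.6200492978096008, 0.13236436247825623), 0.04460465535521507)
```

jog_arm(motion=[[1,-4,1,10,0],[1,-4,1,26,0],[1,0,0,30,0],[1,0,0,30,0],[1,0,0,25,0],[1,0,0,12,0],[1,0,0,6,0],[1,0,0,0,0]])

```text
time: 17.85
tool_pos: [0.5883, 0.1251, 0.0888]
tcp_rot: [-0.109, 2.478, 0.04]
wrist_force: [-0.2, 0.1, 0.7]
width: 0.999
grip_force: 0.0
```

Run:
```python
from h import *
err([.568,.1203,.085])
```

```text
t 17.85 p [0.5883 0.1251 0.0888] x [-0.786 -0.069 -0.614] y [-0.088  0.996  0.002] z [ 0.612  0.056 -0.789] tilt 37.9 head 5.2 q [ 0.211 -0.021  2.375 -0.518  0.149 -0.96 ] F [-0.2  0.1  0.7] w 0.999 g 0.0
to go (tool mm) [18.6 -3.   9.4] twist to level -0.2
```

jog_arm(motion=[[1,6,-1,3,0],[1,6,-1,3,0],[1,6,-1,3,0],[1,0,0,0,0]])

```text
time: 18.18
tool_pos: [0.5778, 0.1208, 0.0709]
tcp_rot: [-0.109, 2.478, 0.039]
wrist_force: [-1.7, -0.3, 0.4]
width: 0.999
grip_force: 0.0
```

Run:
```python
from h import *
err([.568,.1203,.085])
```

```text
t 18.18 p [0.5778 0.1208 0.0709] x [-0.786 -0.069 -0.614] y [-0.088  0.996  0.001] z [ 0.612  0.055 -0.789] tilt 37.9 head 5.1 q [ 0.206 -0.006  2.406 -0.708  0.11  -0.773] F [-1.7 -0.3  0.4] w 0.999 g 0.0
to go (tool mm) [-0.9  0.4  1.8] twist to level -0.1
```

jog_arm(motion=[[-1,0,0,0,0],[-1,0,0,0,0],[-1,0,0,0,0],[-1,0,0,0,0],[-1,0,0,0,0],[-1,0,0,0,0]], force=60)

```text
time: 18.68
tool_pos: [0.5785, 0.121, 0.072]
tcp_rot: [-0.108, 2.476, 0.041]
wrist_force: [-2.7, 0.8, 6.1]
width: 0.53
grip_force: 60.5
```

Run:
```python
from h import *
err([.568,.1203,.085]); p,r,s=pose(); print('up',r.inv().apply([0,0,30]).round(1)); 
im,t,w=wcloud()
Q=w.reshape(-1,3); Q=Q[np.isfinite(Q[:,0])&(abs(Q[:,0]-.6)<.12)&(abs(Q[:,1]-.13)<.12)]
T=Q[(Q[:,2]>.09)&(Q[:,2]<.1)&(np.hypot(Q[:,0]-.568,Q[:,1]-.12)<.027)]; c=cv2.minEnclosingCircle(T[:,:2].astype(np.float32)); print('sleeve',len(T),np.median(T[:,2]),c, 'rel',np.array(c[0])-p[:2])
T=Q[(Q[:,2]>.081)&(Q[:,2]<.087)&(np.hypot(Q[:,0]-.619,Q[:,1]-.131)<.015)]; print('spig',len(T),cv2.minEnclosingCircle(T[:,:2].astype(np.float32)) if len(T) else '')
d=np.array([.6187,.132])-c[0]; print(d, r.inv().apply([*d,0])*1000)
```

```text
t 18.68 p [0.5785 0.121  0.072 ] x [-0.785 -0.068 -0.616] y [-0.088  0.996  0.002] z [ 0.613  0.056 -0.788] tilt 38.0 head 5.2 q [ 0.205 -0.008  2.406 -0.705  0.108 -0.775] F [-2.7  0.8  6.1] w 0.530 g 60.5
to go (tool mm) [0.3 0.3 2.3] twist to level -0.2
up [-18.5   0.1 -23.6]
sleeve 5008 0.09454152519830289 ((0.5652499794960022, 0.11981822550296783), 0.02565147913992405) rel [-0.01322892 -0.00117077]
spig 47 ((0.6241580247879028, 0.13479137420654297), 0.007389161270111799)
[0.05345002 0.01218177] [-42.77331994   7.43058727  33.47431547]
```

jog_arm(motion=[[-1,-4,0,-5,0],[-1,-7,0,-9,0],[-1,-8,0,-10,0],[-1,-7,0,-9,0],[-1,-5,1,4,0],[-1,-10,2,8,0],[-1,-10,2,8,0],[-1,-10,2,8,0],[-1,-5,0,4,0],[-1,0,0,0,0]])

```text
time: 19.57
tool_pos: [0.6287, 0.1319, 0.1107]
tcp_rot: [-0.108, 2.48, 0.039]
wrist_force: [0.6, -0.0, -3.5]
width: 0.523
grip_force: 61.7
```

Run:
```python
from h import *
show(); p,r,s=pose(); sl=p+[-.0105,-.0007,-.072+.05]; print('sleeve bottom est',sl); d=np.array([.6187,.132,sl[2]])-sl; print('go',r.inv().apply(d)*1000)
for n in ('scene','side','wrist'):
    im,_=bot.read_camera(n); save('ins_'+n,im)
a=cv2.imread('pics/ins_side.png')[190:330,190:300]; b=cv2.imread('pics/ins_wrist.png')[100:400,180:480]
cv2.imwrite('pics/ins.png',np.hstack([cv2.resize(a,(390,496)),cv2.resize(b,(400,400),)[:,:] if 0 else cv2.resize(b,(400,496))]))
```

```text
t 19.57 p [0.6287 0.1319 0.1107] x [-0.787 -0.068 -0.613] y [-0.088  0.996  0.002] z [ 0.61   0.055 -0.79 ] tilt 37.8 head 5.1 q [ 0.207  0.019  2.281 -0.371  0.199 -1.111] F [ 0.6 -0.  -3.5] w 0.523 g 61.7
sleeve bottom est [0.61823737 0.1312393  0.08872028]
go [-0.41611301  0.71729473  0.32407713]
```

View pics/ins.png

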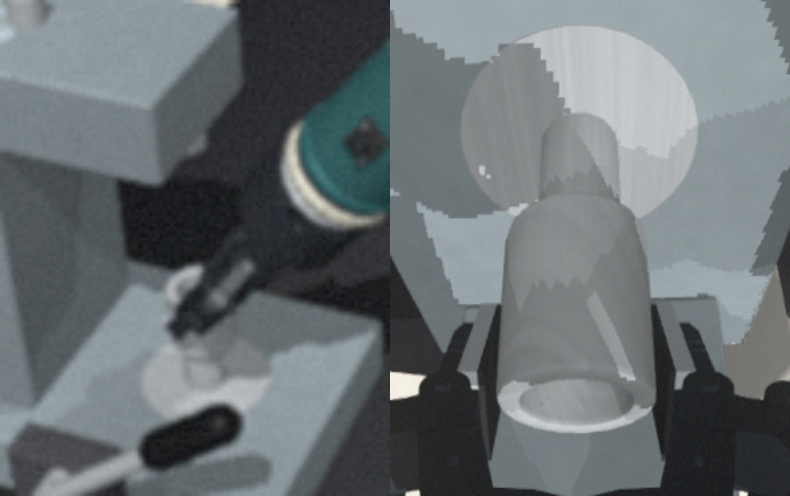

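The wrist view shows the sleeve directly over the spigot, with the spigot axis about 1 mm toward +y. I'll correct that and lower it, watching the forces.

jog_arm(motion=[[-1,0,1,0,0],[-1,2.5,0,3.2,0],[-1,2.5,0,3.2,0],[-1,2.5,0,3.2,0],[-1,2.5,0,3.2,0],[-1,0,0,0,0]])

```text
time: 20.22
tool_pos: [0.6271, 0.1328, 0.094]
tcp_rot: [-0.109, 2.48, 0.039]
wrist_force: [0.8, -0.1, -3.0]
width: 0.525
grip_force: 61.6
```

```bash
cat >> h.py <<'E'
def ins():
    show(); p,r,s=pose(); sl=p+[-.0105,-.0007,-.022]; d=np.array([.6187,.1322,sl[2]])-sl; print('sleeve bottom',sl.round(4),'go',(r.inv().apply(d)*1000).round(1),'torque',s['torque'].round(2))
E
python3 -c "
from h import *
ins()"
```

```text
t 20.22 p [0.6271 0.1328 0.094 ] x [-0.788 -0.069 -0.612] y [-0.088  0.996  0.002] z [ 0.61   0.055 -0.791] tilt 37.8 head 5.2 q [ 0.209  0.046  2.293 -0.463  0.164 -1.016] F [ 0.8 -0.1 -3. ] w 0.525 g 61.6
sleeve bottom [0.6166 0.1321 0.072 ] go [-1.7 -0.1  1.3] torque [-0.02  0.45 -0.02]
```

jog_arm(motion=[[-1,2,0,3.5,0],[-1,2.2,0,3.4,0],[-1,2.5,0,3.2,0],[-1,2.5,0,3.2,0],[-1,0,0,0,0]])

```text
time: 20.63
tool_pos: [0.6277, 0.1327, 0.0777]
tcp_rot: [-0.108, 2.481, 0.039]
wrist_force: [-0.1, 0.1, -2.0]
width: 0.519
grip_force: 61.8
```

```bash
python3 -c "
from h import *
ins()"
```

```text
t 20.63 p [0.6277 0.1327 0.0777] x [-0.788 -0.069 -0.612] y [-0.088  0.996  0.001] z [ 0.609  0.055 -0.791] tilt 37.7 head 5.1 q [ 0.209  0.077  2.3   -0.589  0.132 -0.888] F [-0.1  0.1 -2. ] w 0.519 g 61.8
sleeve bottom [0.6172 0.132  0.0557] go [-1.2  0.1  0.9] torque [-0.02  0.6  -0.  ]
```

jog_arm(motion=[[-1,1.2,0,1.6,0],[-1,0.9,0,1.2,0],[-1,0.6,0,0.8,0],[-1,0.6,0,0.8,0],[-1,0.6,0,0.8,0],[-1,0,0,0,0]])

```text
time: 21.13
tool_pos: [0.6285, 0.1329, 0.0724]
tcp_rot: [-0.108, 2.48, 0.039]
wrist_force: [-0.2, -0.8, -2.5]
width: 0.525
grip_force: 61.8
```

```bash
python3 -c "
from h import *
ins()"
```

```text
t 21.13 p [0.6285 0.1329 0.0724] x [-0.787 -0.068 -0.613] y [-0.088  0.996  0.002] z [ 0.611  0.055 -0.79 ] tilt 37.8 head 5.1 q [ 0.209  0.089  2.302 -0.66   0.119 -0.817] F [-0.2 -0.8 -2.5] w 0.525 g 61.8
sleeve bottom [0.618  0.1322 0.0504] go [-0.5 -0.1  0.4] torque [-0.09  0.49  0.04]
```

jog_arm(motion=[[-1,0.6,0,0.8,0],[-1,0.6,0,0.8,0],[-1,0.3,0,0.4,0],[-1,0,0,0,0]])

```text
time: 21.47
tool_pos: [0.63, 0.1333, 0.072]
tcp_rot: [-0.108, 2.476, 0.04]
wrist_force: [-3.3, -1.0, 4.6]
width: 0.525
grip_force: 62.6
```

```bash
python3 -c "
from h import *
ins()"
```

```text
t 21.47 p [0.63   0.1333 0.072 ] x [-0.785 -0.068 -0.616] y [-0.088  0.996  0.002] z [ 0.614  0.056 -0.788] tilt 38.0 head 5.2 q [ 0.209  0.092  2.301 -0.691  0.114 -0.786] F [-3.3 -1.   4.6] w 0.525 g 62.6
sleeve bottom [0.6195 0.1326 0.05  ] go [ 0.7 -0.3 -0.5] torque [-0.07  0.31 -0.06]
```

Seated on the base. Releasing and backing out.

jog_arm(motion=[[1,0,0,0,0],[1,0,0,0,0],[1,0,0,0,0],[1,0,0,0,0],[1,0,0,0,0],[1,0,0,-12,0],[1,0,0,-30,0],[1,0,0,-38,0],[1,0,0,-38,0],[1,0,0,-38,0]])

```text
time: 22.3
tool_pos: [0.5319, 0.1243, 0.1935]
tcp_rot: [-0.108, 2.481, 0.04]
wrist_force: [0.6, -0.3, 0.1]
width: 1.001
grip_force: 0.0
```

Run:
```python
from h import *
show(); im,t,w=wcloud(); save('w6',im)
Q=w.reshape(-1,3); Q=Q[np.isfinite(Q[:,0])&(np.hypot(Q[:,0]-.619,Q[:,1]-.132)<.028)]
T=Q[(Q[:,2]>.09)&(Q[:,2]<.101)]; print('sleeve',len(T),np.median(T[:,2]),cv2.minEnclosingCircle(T[:,:2].astype(np.float32)))
T=Q[(Q[:,2]>.08)&(Q[:,2]<.087)&(np.hypot(Q[:,0]-.619,Q[:,1]-.132)<.012)]; print('spig',len(T),cv2.minEnclosingCircle(T[:,:2].astype(np.float32)) if len(T) else '')
# lever grip: dark points
o=np.array([.619,.1315]); y=np.radians(8.5); A=np.array([[np.cos(y),-np.sin(y)],[np.sin(y),np.cos(y)]]); print('grip nominal',o+A@[-67,142e0][:2]*np.array([1e-3,1e-3]) if 0 else o+A@np.array([-.067,.142]))
G=w.reshape(-1,3)[(im.reshape(-1,3).max(1)<60)]; G=G[np.isfinite(G[:,0])&(G[:,2]>.1)&(G[:,2]<.2)&(abs(G[:,0]-.53)<.1)&(abs(G[:,1]-.26)<.06)]; print(len(G),np.percentile(G,[5,50,95],axis=0).round(3) if len(G) else '')
n,d=bot.read_camera('side'); P=cloud('side',d); G=P[(n.max(2)<60)&(P[...,2]>.1)&(P[...,2]<.2)&(abs(P[...,0]-.53)<.1)&(abs(P[...,1]-.26)<.06)]; print(len(G),np.percentile(G,[5,50,95],axis=0).round(3))
```

```text
t 22.30 p [0.5319 0.1243 0.1935] x [-0.788 -0.068 -0.612] y [-0.088  0.996  0.002] z [ 0.609  0.055 -0.791] tilt 37.7 head 5.2 q [ 0.243 -0.323  2.386 -0.223  0.435 -1.244] F [ 0.6 -0.3  0.1] w 1.001 g 0.0
sleeve 1331 0.09518641955237285 ((0.6200340986251831, 0.13300570845603943), 0.02362992987036705)
spig 159 ((0.621623694896698, 0.1329108327627182), 0.00940313097089529)
grip nominal [0.531747   0.26203702]
3317 [[0.502 0.248 0.132]
 [0.518 0.252 0.162]
 [0.553 0.261 0.178]]
284 [[0.505 0.259 0.138]
 [0.529 0.271 0.16 ]
 [0.557 0.277 0.178]]
```

View pics/w6.png

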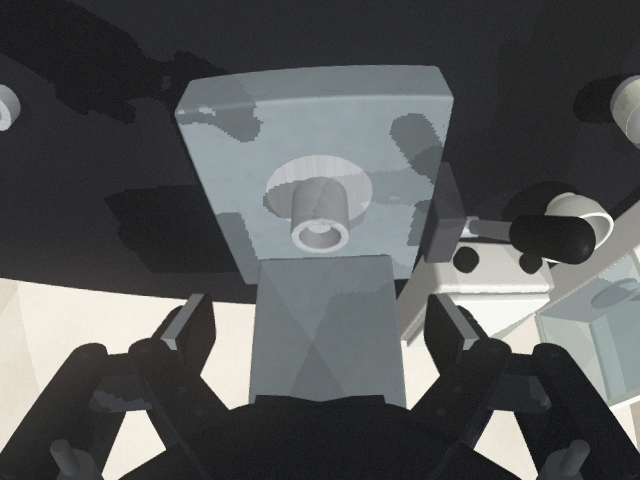

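The sleeve is home (rim z 0.0952, the same as when it sat on the base; spigot visible in its bore at (320,230)). The lever grip is at (555,238). I'll plan the strokes with shut fingers.

Run:
```python
from kin import *
p,r,s=pose(); M=r.as_matrix(); q=s['q']
for g in ([.5319,.1243,.25],[.537,.2628,.25],[.537,.2628,.1763],[.515,.259,.13],[.493,.256,.078]):
    q,c=ik(np.array(g),M,q); print(g,q.round(2),'%.0e'%c)
iv=r.inv().apply
print(iv(np.array([.537,.2628,.25])-p)*1000, iv([0,0,-.05])*1000, iv(np.array([.4932,.2562,.080])-[.537,.2628,.1763])*1000)
```

```text
[0.5319, 0.1243, 0.25] [ 0.24 -0.39  2.33 -0.18  0.55 -1.29] 9e-25
[0.537, 0.2628, 0.25] [ 0.59 -0.23  2.21 -0.54  0.61 -0.72] 2e-19
[0.537, 0.2628, 0.1763] [ 0.59 -0.14  2.29 -0.69  0.48 -0.53] 2e-21
[0.515, 0.259, 0.13] [ 0.61 -0.11  2.36 -0.86  0.42 -0.33] 1e-19
[0.493, 0.256, 0.078] [ 0.64 -0.05  2.43 -1.14  0.36 -0.  ] 1e-20
[-41.08022867 136.99351434 -28.44713557] [31.18508699 -0.2050109  39.08258333] [94.61382614 -3.10476538 47.68935243]
```

jog_arm(motion=[[-1,-17,0,-22,0],[-1,-17,0,-22,0],[-1,-1,34,4,0],[-1,-2,34,4,0],[-1,-2,34,4,0],[-1,-2,34,4,0],[-1,0,0,0,0]])

```text
time: 22.98
tool_pos: [0.5368, 0.2667, 0.2404]
tcp_rot: [-0.115, 2.479, 0.044]
wrist_force: [0.5, -0.3, -0.4]
width: 0.008
grip_force: 0.0
```

Run:
```python
from h import *
show(); p,r,s=pose(); print(r.inv().apply(np.array([.537,.2628,.19])-p)*1000)
```

```text
t 22.98 p [0.5368 0.2667 0.2404] x [-0.786 -0.072 -0.614] y [-0.094  0.996  0.003] z [ 0.611  0.06  -0.789] tilt 37.9 head 5.6 q [ 0.587 -0.212  2.213 -0.531  0.606 -0.718] F [ 0.5 -0.3 -0.4] w 0.008 g 0.0
[31.02849902 -4.09332805 39.64407666]
```

jog_arm(motion=[[-1,10,-1.5,13,0],[-1,10,-1.5,13,0],[-1,10,-1,13,0],[-1,5,0,6,0],[-1,4,0,5,0],[-1,0,0,0,0]])

```text
time: 23.48
tool_pos: [0.5368, 0.2568, 0.1761]
tcp_rot: [-0.108, 2.48, 0.038]
wrist_force: [2.5, -0.2, 0.8]
width: 0.002
grip_force: 1.0
```

Run:
```python
from h import *
show(); p,r,s=pose(); print(r.inv().apply(np.array([.4932,.2562,.080])-p)*1000)
im,_=bot.read_camera('side'); save('lev',cv2.resize(im[230:360,160:330],(680,520)))
```

```text
t 23.48 p [0.5368 0.2568 0.1761] x [-0.788 -0.069 -0.612] y [-0.088  0.996  0.001] z [ 0.61   0.054 -0.79 ] tilt 37.8 head 5.1 q [ 0.57  -0.145  2.287 -0.653  0.486 -0.583] F [ 2.5 -0.2  0.8] w 0.002 g 1.0
[93.23172588  3.17358094 49.37721351]
```

View pics/lev.png

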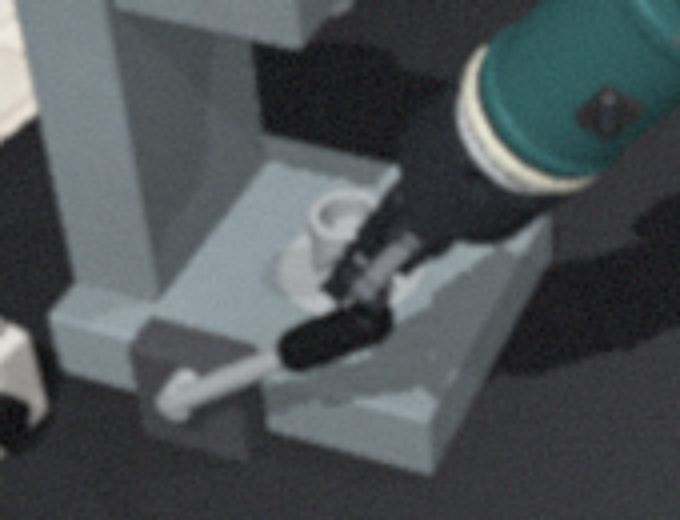

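Fingertips rest on the grip near (360,300). The sleeve is seated at (345,230). First stroke down.

jog_arm(motion=[[-1,4,3,2,0],[-1,10,1,5,0],[-1,10,0,5,0],[-1,10,0,5,0],[-1,10,0,5,0],[-1,10,0,5,0],[-1,10,0,5,0],[-1,10,0,5,0],[-1,10,0,5,0],[-1,0,0,0,0]])

```text
time: 24.37
tool_pos: [0.4975, 0.2595, 0.0947]
tcp_rot: [-0.109, 2.475, 0.043]
wrist_force: [1.9, 0.8, 6.4]
width: -0.001
grip_force: 3.5
```

```bash
cat >> h.py <<'E'
def lev():
    show(); p,r,s=pose(); print(r.inv().apply(np.array([.4932,.2562,.080])-p)*1000)
    im,d=bot.read_camera('side'); P=cloud('side',d); g=(im.max(2)<55)&(d>0); A=R.from_euler('z',8.5,degrees=True).as_matrix()
    L=(P-[.619,.1315,0])@A; m=g&(L[...,0]>-.145)&(L[...,0]<-.06)&(L[...,1]>.144)&(L[...,1]<.162)&(L[...,2]>.035)&(L[...,2]<.19); Q=L[m]
    if len(Q)>20:
        x=.04-Q[:,0]; z=Q[:,2]-.06; print('grip pts',len(Q),'elev %.1f deg -> joint %.2f'%(np.degrees(np.median(np.arctan2(z,x))),.70-np.median(np.arctan2(z,x))))
E
python3 -c "
from h import *
lev()"
```

```text
t 24.37 p [0.4975 0.2595 0.0947] x [-0.784 -0.068 -0.616] y [-0.089  0.996  0.004] z [ 0.614  0.058 -0.787] tilt 38.1 head 5.4 q [ 0.633 -0.07   2.408 -1.009  0.383 -0.151] F [1.9 0.8 6.4] w -0.001 g 3.5
[12.65290403 -2.99229925  8.69450936]
grip pts 313 elev 10.3 deg -> joint 0.52
```

jog_arm(motion=[[-1,4,-1,3.5,0],[-1,4,-1,3.5,0],[-1,4,-1,3.5,0],[-1,2,0,2.5,0],[-1,0,0,0,0]])

```text
time: 24.83
tool_pos: [0.4959, 0.2585, 0.0776]
tcp_rot: [-0.11, 2.473, 0.048]
wrist_force: [-1.4, 5.2, 7.8]
width: -0.001
grip_force: 4.2
```

```bash
python3 -c "
from h import *
lev()"
```

```text
t 24.83 p [0.4959 0.2585 0.0776] x [-0.783 -0.067 -0.618] y [-0.091  0.996  0.007] z [ 0.615  0.062 -0.786] tilt 38.2 head 5.8 q [ 0.631 -0.04   2.424 -1.117  0.355 -0.036] F [-1.4  5.2  7.8] w -0.001 g 4.2
[ 0.82142124 -2.01845888 -3.67672636]
grip pts 325 elev 4.0 deg -> joint 0.63
```

jog_arm(motion=[[-1,1.2,1,1.6,0],[-1,1.2,1,1.6,0],[-1,1.2,0,1.6,0],[-1,0,0,0,0]])

```text
time: 25.22
tool_pos: [0.4969, 0.2591, 0.0749]
tcp_rot: [-0.106, 2.469, 0.044]
wrist_force: [-29.6, -5.7, 45.6]
width: 0.0
grip_force: 22.9
```

```bash
python3 -c "
from h import *
lev()"
```

```text
t 25.22 p [0.4969 0.2591 0.0749] x [-0.78  -0.065 -0.622] y [-0.087  0.996  0.005] z [ 0.619  0.058 -0.783] tilt 38.5 head 5.4 q [ 0.636 -0.03   2.424 -1.156  0.358  0.01 ] F [-29.6  -5.7  45.6] w 0.000 g 22.9
[-0.10376889 -2.50954596 -6.43963841]
grip pts 303 elev 3.3 deg -> joint 0.64
```

At the stop (54 N). Back up.

jog_arm(motion=[[-1,-10,0,-7,0],[-1,-11,0,-7,0],[-1,-11,0,-7,0],[-1,-11,0,-7,0],[-1,-11,0,-7,0],[-1,-11,0,-7,0],[-1,-11,0,-7,0],[-1,-11,0,-7,0],[-1,-11,0,-8,0],[-1,-10,0,-8,0]])

```text
time: 26.1
tool_pos: [0.5345, 0.2603, 0.1925]
tcp_rot: [-0.107, 2.479, 0.041]
wrist_force: [0.7, 0.1, -0.0]
width: 0.003
grip_force: 0.0
```

jog_arm(motion=[[-1,-3,0,-4,0],[-1,0,0,0,0],[-1,0,0,0,0]])

```text
time: 26.35
tool_pos: [0.5337, 0.2598, 0.1957]
tcp_rot: [-0.108, 2.48, 0.039]
wrist_force: [0.3, 0.9, -0.7]
width: -0.003
grip_force: 0.0
```

```bash
python3 -c "
from h import *
lev(); p,r,s=pose(); print(r.inv().apply(np.array([.496,.2592,.079])-p)*1000)"
```

```text
t 26.35 p [0.5337 0.2598 0.1957] x [-0.787 -0.068 -0.613] y [-0.087  0.996  0.002] z [ 0.611  0.055 -0.79 ] tilt 37.8 head 5.1 q [ 0.581 -0.173  2.27  -0.613  0.527 -0.622] F [ 0.3  0.9 -0.7] w -0.003 g 0.0
[103.07774862  -0.31976637  66.50995755]
grip pts 155 elev 42.0 deg -> joint -0.03
[100.27220437   2.76046496  68.82886967]
```

jog_arm(motion=[[-1,10,0.3,7,0],[-1,10,0.3,7,0],[-1,10,0.3,7,0],[-1,10,0.3,7,0],[-1,10,0.3,7,0],[-1,10,0.3,7,0],[-1,10,0.3,7,0],[-1,10,0.3,7,0],[-1,10,0,7,0],[-1,10,0,7,0]])

```text
time: 27.23
tool_pos: [0.4996, 0.26, 0.0808]
tcp_rot: [-0.109, 2.476, 0.04]
wrist_force: [5.5, -1.8, 7.8]
width: 0.003
grip_force: 4.3
```

jog_arm(motion=[[-1,1.2,0,1.6,0],[-1,1.2,0,1.6,0],[-1,0,0,0,0]])

```text
time: 27.48
tool_pos: [0.4988, 0.26, 0.0767]
tcp_rot: [-0.109, 2.477, 0.04]
wrist_force: [-9.6, -2.8, 18.9]
width: 0.003
grip_force: 9.1
```

Second stroke at the stop (force jump to 19 N). One small press more, then up.

jog_arm(motion=[[-1,0.6,0,0.8,0],[-1,0,0,0,0]])

```text
time: 27.65
tool_pos: [0.4989, 0.26, 0.0764]
tcp_rot: [-0.108, 2.476, 0.04]
wrist_force: [-12.9, -3.4, 23.5]
width: -0.002
grip_force: 11.5
```

```bash
python3 -c "
from h import *
lev()"
```

```text
t 27.65 p [0.4989 0.26   0.0764] x [-0.785 -0.068 -0.616] y [-0.088  0.996  0.002] z [ 0.614  0.056 -0.788] tilt 38.0 head 5.2 q [ 0.634 -0.028  2.415 -1.116  0.362 -0.035] F [-12.9  -3.4  23.5] w -0.002 g 11.5
[ 2.51293163 -3.28756404 -6.56753717]
grip pts 292 elev 3.4 deg -> joint 0.64
```

jog_arm(motion=[[-1,-10,0,-7,0],[-1,-11,0,-7,0],[-1,-11,0,-7,0],[-1,-11,0,-7,0],[-1,-11,0,-7,0],[-1,-11,0,-7,0],[-1,-11,0,-7,0],[-1,-11,0,-7,0],[-1,-10,0,-8,0],[-1,-8,0,-9,0]])

```text
time: 28.53
tool_pos: [0.5356, 0.2622, 0.1955]
tcp_rot: [-0.108, 2.481, 0.038]
wrist_force: [0.5, -0.4, -0.3]
width: -0.004
grip_force: 0.0
```

jog_arm(motion=[[-1,0,0,0,0],[-1,0,0,0,0],[-1,0,0,0,0]])

```text
time: 28.78
tool_pos: [0.535, 0.2619, 0.1943]
tcp_rot: [-0.108, 2.482, 0.038]
wrist_force: [-0.5, -0.3, -0.7]
width: 0.004
grip_force: 0.0
```

```bash
python3 -c "
from h import *
lev(); p,r,s=pose(); print(r.inv().apply(np.array([.498,.2598,.079])-p)*1000)"
```

```text
t 28.78 p [0.535  0.2619 0.1943] x [-0.788 -0.069 -0.611] y [-0.087  0.996  0.   ] z [ 0.609  0.054 -0.791] tilt 37.7 head 5.0 q [ 0.584 -0.165  2.266 -0.616  0.528 -0.617] F [-0.5 -0.3 -0.7] w 0.004 g 0.0
[103.21078132  -2.09602353  64.70933814]
grip pts 155 elev 42.1 deg -> joint -0.03
[99.56497439  1.14986224 68.53648615]
```

Lever is back up; third stroke.

jog_arm(motion=[[-1,10,0,7,0],[-1,10,0,7,0],[-1,10,0,7,0],[-1,10,0,7,0],[-1,10,0,7,0],[-1,10,0,7,0],[-1,10,0,7,0],[-1,10,0,7,0],[-1,10,0,7,0],[-1,10,0,7,0]])

```text
time: 29.67
tool_pos: [0.502, 0.2604, 0.0814]
tcp_rot: [-0.109, 2.475, 0.04]
wrist_force: [4.9, -1.7, 9.5]
width: 0.0
grip_force: 4.4
```

jog_arm(motion=[[-1,1.2,0,1.6,0],[-1,1.2,0,1.6,0],[-1,0.6,0,0.8,0],[-1,0,0,0,0]])

```text
time: 30.0
tool_pos: [0.5011, 0.2604, 0.0765]
tcp_rot: [-0.108, 2.476, 0.04]
wrist_force: [-12.9, -3.2, 21.0]
width: 0.001
grip_force: 10.4
```

```bash
python3 -c "
from h import *
lev()"
```

```text
t 30.00 p [0.5011 0.2604 0.0765] x [-0.785 -0.068 -0.616] y [-0.088  0.996  0.002] z [ 0.613  0.056 -0.788] tilt 38.0 head 5.2 q [ 0.63  -0.025  2.411 -1.114  0.36  -0.04 ] F [-12.9  -3.2  21. ] w 0.001 g 10.4
[ 4.38664037 -3.46518748 -7.84418222]
grip pts 288 elev 3.2 deg -> joint 0.64
```

Third stroke at the stop. Up, and then clear away from the lever.

jog_arm(motion=[[-1,-10,0,-7,0],[-1,-11,0,-7,0],[-1,-11,0,-7,0],[-1,-11,0,-7,0],[-1,-11,0,-7,0],[-1,-11,0,-7,0],[-1,-11,0,-7,0],[-1,-11,0,-7,0],[-1,-10,0,-8,0],[-1,-8,0,-9,0]])

```text
time: 30.88
tool_pos: [0.5379, 0.2624, 0.196]
tcp_rot: [-0.108, 2.481, 0.038]
wrist_force: [-0.6, 0.4, -0.3]
width: -0.003
grip_force: 0.0
```

jog_arm(motion=[[-1,-12,0,-16,0],[-1,-18,0,-24,0],[-1,-18,0,-24,0],[-1,0,0,0,0],[-1,0,0,0,0],[-1,0,0,0,0],[-1,0,0,0,0]])

```text
time: 31.47
tool_pos: [0.5358, 0.2617, 0.2738]
tcp_rot: [-0.109, 2.483, 0.037]
wrist_force: [-0.3, -0.0, -0.9]
width: -0.001
grip_force: 0.0
```

Run:
```python
from h import *
lev()
for n in ('side',):
    im,d=bot.read_camera(n); save('end_'+n,im); P=cloud(n,d); Q=P[(d>0)&(np.hypot(P[...,0]-.6195,P[...,1]-.132)<.03)]
    T=Q[(Q[:,2]>.088)&(Q[:,2]<.11)]; print(n,len(T),np.median(T[:,2]) if len(T) else '',cv2.minEnclosingCircle(T[:,:2].astype(np.float32)) if len(T) else '')
```

```text
t 31.47 p [0.5358 0.2617 0.2738] x [-0.789 -0.069 -0.61 ] y [-0.087  0.996 -0.   ] z [ 0.608  0.053 -0.792] tilt 37.6 head 5.0 q [ 0.582 -0.247  2.175 -0.482  0.676 -0.78 ] F [-0.3 -0.  -0.9] w -0.001 g 0.0
[152.24234661  -1.72359971 127.33053108]
grip pts 153 elev 42.1 deg -> joint -0.04
side 158 0.09429835044548662 ((0.6192989349365234, 0.13294588029384613), 0.024506669491529465)
```

View pics/end_side.png

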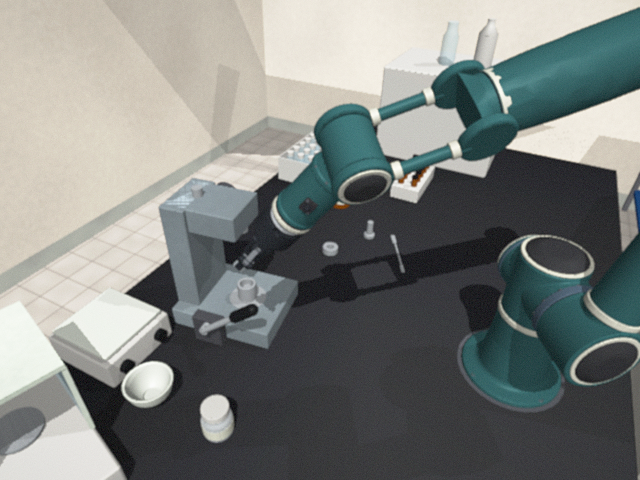

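The sleeve is seated at (247,290), the lever is up at (240,315), the arm is clear, and the bystanders in view stand where they were. The bottle is hidden behind the arm here, but the arm never went near it. Handing in.

```bash
python3 -c "
from workcell import bot
print(bot.finish_job())"
```

```text
the job is handed in; nothing more can be done
None
```

The sleeve is home over the spigot and released, the lever has had three full strokes and is back up, and the job was handed in at about 31.5 s of the 72 s allowed; no verdict came back, so these are my own camera and force readings.

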